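Find the filled cartridge on the pivot balance and press it home

ROBOT

A 6-joint arm with a two-finger parallel gripper is mounted at the origin on the work surface. World frame = base frame: x ahead of the robot, y to its left, z up, the work surface at z = 0. Lengths are in mm, angles in degrees, forces in N, time in s.
With the tool pointing down it reaches from about 350 to 850 mm from the base axis. Payload 8.1 kg.
Tool frame: the origin (TCP) lies at the very end of the fingers, on their centre line; the grasp point (between the pads) lies 19 mm behind it (pinch_z is the z of the grasp point in the tool frame, in mm); z points along the fingers, y is the direction in which the jaws open and shut (so a half turn about z gives the same grasp; the last joint's range is limited). The gripper opens to 85 mm and grips with 20 to 120 N. Pads are 22 mm wide; open, the fingers measure 114 mm over their backs; the gripper's body (76 mm by 85 mm) begins 54 mm behind the grasp point. The pads swing forward as they close: fully open they stand 13 mm farther back than shut.
Start: joints at [65.466, 7.471, 85.268, -0, 87.261, -4.893], TCP at [201.654, 565.103, 231.292] pointing down, gripper open.
Joint ranges: [-169.43, 169.43], [-51.17, 129.36], [1.28, 143.12], [-76.62, 256.62], [0, 156.53], [-152.29, 152.29]. Speed limits (degrees/s): [136.94, 136.94, 159.86, 180, 180, 180].

INTERFACE

Orientations are given as [roll, pitch, yaw] about the fixed x, y, z axes, in that order (R = Rz(yaw) Ry(pitch) Rx(roll)).
In Python, from bench import * gives the robot as it stands.
- The arm moves only by the shell command python3 -m creep 'ROWS' [FORCE]. ROWS is a JSON object of lists of equal length, an entry for each row: "translation": the shift along the tool's x, y, z in mm, a list of three; "rotation": the turn, a rotation vector about the tool's x, y, z in rad, a list of three; "claw": the finger opening in mm, from 0 to 85.4. In form: {"translation": [[dx, dy, dz], ...], "rotation": [[ax, ay, az], ...], "claw": [claw, ...]}. A call has 1 to 10 rows; each row shifts and turns the commanded pose from where the row before left it, along the tool's axes as they then stand; what a row does not reach is not made up. A row lasts 1/10 s, in which the tool goes at most 50 mm and 8.59 degrees, less where a joint would pass 70% of its speed; a pose out of reach is approached as far as the arm can. A call is refused whole if a number of a shift passes 50 or a number of a turn 0.15, either way. A call with a gripper value outside its range is refused whole. The fingers move at their own pace and stop on an object; FORCE is the grip in N (left out, the last holds). Time passes only in rows, so rows that do not move let the fingers close. It gives the time, the measured TCP pose, the force and the opening at its end, in the units of the state.
- sense(): the state, without advancing time (a new reading comes with each control period).
- snapshot(name): name is "scene" or "top" or "wrist"; returns a dict with "frame" (400x640x3 uint8, red, green, blue), "intrinsics" (3x3 intrinsics, pixels), "dist" ([k1, k2, p1, p2, k3] as OpenCV has them; the pictures are not rectified), "extrinsics" (4x4, takes a point from camera to world coordinates). Camera axes: x right, y up, looking along -z (the intrinsics and any distortion apply to the point x, -y, -z); pixel columns grow to the right and rows downward; lengths in mm; the calibration is good to about 2 mm. A picture is of the moment at which its call begins. There is no depth.
- hand_in(): hands the job in, once; it reports no verdict.
The state is a dict: "time": time; "joint_pos": joint angles; "qd": joint speeds; "joint_efforts": joint torques, N m; "tool_pos": TCP position; "tcp_rot": TCP orientation; "ft_force": force on the tool from outside, world axes, zero at the start; "wrist_torque": the same for the moment, N m; "finger_gap": finger opening in mm.
Only numpy, scipy, OpenCV 4.12 (cv2) and the standard library are available. Lean on these libraries where they do the work, as an engineer would, in place of code of your own. Each camera call takes 0.05 s, during which the arm holds its last target.

TASK

One of the two look-alike sealed steel cartridges is filled and heavier: set one in each cup of the pivot balance, let go of both and see which side drops. Take the cartridge from the side that dropped and press it fully home in the spring holder, its shoulder flush on the block, and leave the lighter one in its cup. Be gentle: no more than 15 N on the balance and 25 N in the holder, and leave the other things on the bench where they are.

Things in the scene. Friction and masses are not known exactly. Their poses are not given: they have to be found in the camera images.
- cart_a: sealed upright steel cartridge, 74 mm tall, 110 or 175 g, both look the same. Origin at the centre of its foot, z up. From the foot: 24 mm long spigot (16 mm diameter, coned out to 24 mm over the first 13 mm, then straight), flat shoulder, round body 40 mm diameter from 24 to 74 mm. Grip the body 48 to 58 mm above the foot. Starts hanging by its shoulder in a white ring
- cart_b: sealed upright steel cartridge, 74 mm tall, 110 or 175 g, both look the same. Origin at the centre of its foot, z up. From the foot: 24 mm long spigot (16 mm diameter, coned out to 24 mm over the first 13 mm, then straight), flat shoulder, round body 40 mm diameter from 24 to 74 mm. Grip the body 48 to 58 mm above the foot. Starts hanging by its shoulder in a white ring
- shoulder_a (a point): centre of cart_a's shoulder face, on its axis 24 mm above its foot
- shoulder_b (a point): centre of cart_b's shoulder face, on its axis 24 mm above its foot
- stand_a: fixed white parking ring in which cart_a starts: 54 mm outside, 32 mm inside diameter, 26 mm tall; origin at the centre of its underside
- stand_b: fixed white parking ring in which cart_b starts, same sizes
- balance: fixed base of the pivot balance, 130 x 100 mm, cheeks 46 mm tall; origin at the centre of its underside; the beam runs along its y axis, pivoting 34 mm above the bench about its x axis. Carries the beam with both cups
- beam (a joint): tilt of the balance beam in rad: 0 level, positive when the left cup (the balance's +y end) is down, negative when the right cup is down; stops at -0.09 and +0.09. Weakly sprung, damped: it swings freely in about half a second and then lies on a stop, about 11 mm up or down at each cup. Empty it stands near level
- cup_left (a point): centre of the top rim of the left cup, 120 mm from the pivot along the balance's +y. The cup is an open aluminium ring, 54 mm outside, 32 mm inside diameter, 26 mm tall, rim 56 mm above the bench when level; a parallel link keeps it level as the beam tips; a cartridge hangs in it by its shoulder, the shoulder on the rim
- cup_right (a point): centre of the top rim of the right cup, 120 mm from the pivot along the balance's -y; same ring
- holder: fixed steel base 100 x 100 x 8 mm, origin under its centre, carrying on rubber feet an aluminium block 80 x 80 x 32 mm, top 52 mm above the bench, with an upright 27 mm bore. The block yields about 1 mm per 3 N of push, up to 10 mm. Four sprung balls in the bore, 10 mm below its top, grip the spigot: it resists with some 5 to 13 N and the spigot stays as deep in the block as it was pushed
- nest (a joint): how far the holder block is pushed down on its rubber feet, in m: 0 free, 3.2 N more for every mm after a first 2 N; 0.0072 is a push of 25 N
- seat (a point): centre of the bore at the holder's top face, 52 mm above the bench, 32 mm above the block's underside; moves with the block; z up. A cartridge is home when its shoulder lies on this face
- bottle_a: glass jar with blue cap, 70 mm diameter, 140 mm tall; bystander, origin at its underside
- bottle_c: white plastic bottle, 76 mm diameter, 170 mm tall; bystander, origin at its underside
- flask: stoppered conical glass flask, 80 mm diameter foot, 125 mm tall; bystander, origin at its underside
- dish: small clear covered dish, 48 mm diameter, 12 mm tall, low among the task's things; bystander, origin at its underside
- spatula: lab spatula about 150 mm long lying on the bench, under 25 mm high; bystander
- tipbox: yellow box 120 x 85 x 60 mm; bystander, origin at its underside
Not all that is in view belongs to the job. Leave any orange look-alike of the cart_b alone.

How it is judged (in metres and radians):
On the way:
1. both cartridges hang in opposite cups of the balance, let go, and the beam has tipped to a stop ((((distance between shoulder_a and cup_left below 0.012 m and contact force between cart_a and balance above 0.5 N) and (distance between shoulder_b and cup_right below 0.012 m and contact force between cart_b and balance above 0.5 N)) or ((distance between shoulder_a and cup_right below 0.012 m and contact force between cart_a and balance above 0.5 N) and (distance between shoulder_b and cup_left below 0.012 m and contact force between cart_b and balance above 0.5 N))) and contact force between each of cart_a, cart_b and the fingers below 0.05 N and (value of joint beam above 0.07 rad or value of joint beam below -0.07 rad)), for 0.3 s.
At the end, for the whole second after the job is handed in: The heavier cartridge is home in the spring holder: its shoulder within 1.5 mm of the holder's top face, within 3 mm of the bore's centre, upright within 0.06 rad, at rest. The lighter one rests in one of the balance's cups, shoulder centre within 12 mm of the cup's rim centre, at rest ((((horizontal distance between shoulder_a and seat below 0.003 m and z of shoulder_a in the frame of seat between -0.003 and 0.0015 m and angle between cart_a's own z axis and vertical below 0.06 rad and linear speed of cart_a below 0.02 m/s) and (((distance between shoulder_b and cup_left below 0.012 m and contact force between cart_b and balance above 0.5 N) or (distance between shoulder_b and cup_right below 0.012 m and contact force between cart_b and balance above 0.5 N)) and contact force between cart_b and balance below 1.4 N and linear speed of cart_b below 0.02 m/s)) or ((horizontal distance between shoulder_b and seat below 0.003 m and z of shoulder_b in the frame of seat between -0.003 and 0.0015 m and angle between cart_b's own z axis and vertical below 0.06 rad and linear speed of cart_b below 0.02 m/s) and (((distance between shoulder_a and cup_left below 0.012 m and contact force between cart_a and balance above 0.5 N) or (distance between shoulder_a and cup_right below 0.012 m and contact force between cart_a and balance above 0.5 N)) and contact force between cart_a and balance below 1.4 N and linear speed of cart_a below 0.02 m/s)))); the robot touches nothing.
It fails at once if the holder block pushed down on its feet by more than 7.5 mm, which takes over 25 N (value of joint nest above 0.0075 m).
It fails at once if the balance loaded with more than 15 N (contact force between any of cart_a, cart_b, the fingers and balance above 15 N).
It fails at once if another thing on the bench moved by more than 30 mm (distance of any of bottle_a, bottle_c, flask, dish, spatula, tipbox from where it was at the start of the episode above 0.03 m).
It also fails if it takes over 72 s, if anything falls off the work surface, if the arm or the gripper's body presses on something with over 40 N, if the wrist force passes 120 N, or if a joint passes its speed limit or range.

## Working session

There is one attempt and no reset: what is moved stays moved. The work goes in short steps, Python scripts to look and compute and a shell command to move; the robot and the scene stay as the last step left them, time stands still between calls to the robot, and variables do not carry over. Pictures are saved under pics/ and viewed, and the job is handed in when it is done.

```bash
ls; mkdir -p pics; python3 - <<'E'
from bench import *
import cv2
print(sense())
for n in ["scene","top","wrist"]:
    s=snapshot(n); cv2.imwrite(f"pics/{n}0.png",s["frame"][:,:,::-1]); print(n,s["intrinsics"],s["dist"],s["extrinsics"])
E
```

```text
pics
{'time': 0.0, 'joint_pos': array([ 6.54670944e+01,  7.51584457e+00,  8.53292150e+01,  1.61619216e-03,
        8.72625840e+01, -4.89325011e+00]), 'qd': array([ 0.01889224, -0.04771958, -0.10650953,  0.01010178,  0.04072884,
       -0.03211065]), 'joint_efforts': array([ 1.08987944e-03, -5.69413126e+01, -5.00537968e+01, -1.66920868e-04,
        1.52138004e-02,  3.61003652e-05]), 'tool_pos': array([201.40186898, 564.59844954, 230.23738344]), 'tcp_rot': array([-1.79892886e+02, -1.07902635e-02,  1.60360256e+02]), 'ft_force': array([-0.35211367,  0.88286763, -0.3266971 ]), 'wrist_torque': array([ 0.00401891,  0.0367601 , -0.01142779]), 'finger_gap': 85.18954022654871}
scene [[503.73526034   0.         327.63460048]
 [  0.         503.73526034 199.56583918]
 [  0.           0.           1.        ]] [-0.03229036  0.          0.          0.          0.        ] [[ 7.94456858e-01 -4.39774571e-01  4.18851557e-01  1.18230345e+03]
 [ 6.07143747e-01  5.58474416e-01 -5.65228094e-01 -9.05318483e+02]
 [ 1.46550638e-02  7.03352439e-01  7.10690211e-01  1.23226871e+03]
 [ 0.00000000e+00  0.0000000
[... 260 characters left out ...]
03e-01 -2.12522537e-01  2.92825590e+02]
 [-9.99951740e-01 -9.30378378e-03  3.15536378e-03 -1.56503291e+01]
 [ 1.10586558e-03  2.12543083e-01  9.77151071e-01  1.08567329e+03]
 [ 0.00000000e+00  0.00000000e+00  0.00000000e+00  1.00000000e+00]]
wrist [[300.68200402   0.         321.17390723]
 [  0.         300.68200402 200.88866871]
 [  0.           0.           1.        ]] [0.01831016 0.         0.         0.         0.        ] [[ 3.35603017e-01 -8.94766040e-01 -2.94557886e-01  1.25448895e+02]
 [ 9.42000247e-01  3.17949704e-01  1.07440772e-01  5.91537470e+02]
 [-2.47976081e-03 -3.13531049e-01  9.49574711e-01  3.73010888e+02]
 [ 0.00000000e+00  0.00000000e+00  0.00000000e+00  1.00000000e+00]]
```

View pics/scene0.png

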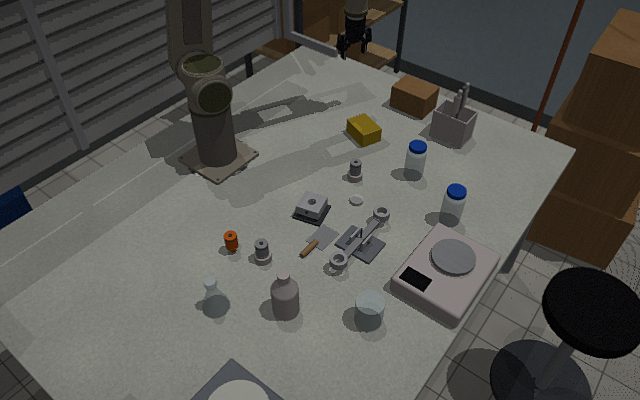

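View pics/top0.png

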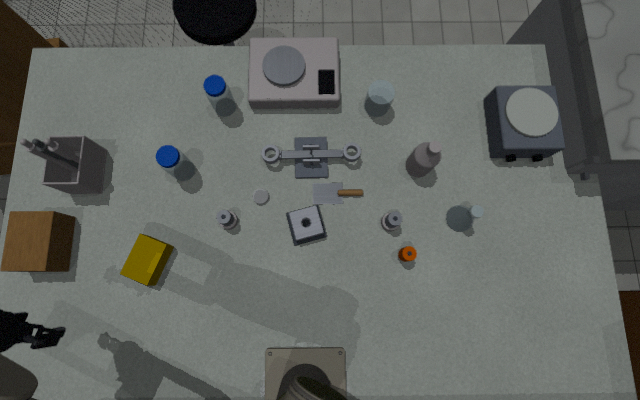

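View pics/wrist0.png

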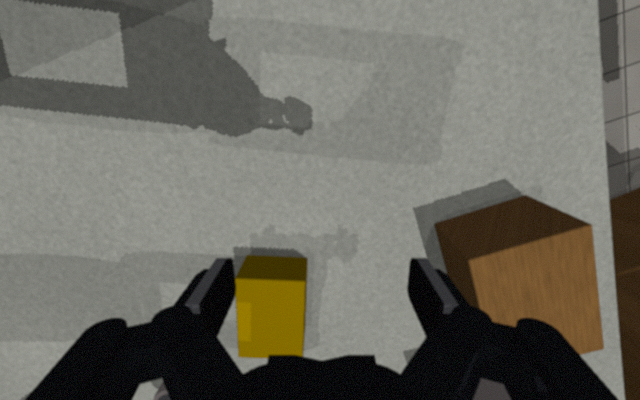

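Candidates for the cartridges: the grey ones at top (228,217) and (393,219), scene (355,168) and (262,250). The orange one at top (408,254), scene (231,240) is the look-alike, so I'll leave it alone. Next I'll enlarge the crops.

```bash
cat > h.py <<'E'
from bench import *
import cv2, numpy as np
from scipy.optimize import least_squares
from scipy.spatial.transform import Rotation as R
F=np.diag([1.,-1,-1])
def ray(s,uv):
    p=cv2.undistortPoints(np.array([[uv]],float),s["intrinsics"],np.array(s["dist"]))[0,0]
    E=s["extrinsics"]; d=E[:3,:3]@(F@np.array([p[0],p[1],1.])); return E[:3,3],d/np.linalg.norm(d)
def plane(s,uv,z):
    o,d=ray(s,uv); return o+d*(z-o[2])/d[2]
def proj(s,P):
    E=s["extrinsics"]; c=(np.atleast_2d(P)-E[:3,3])@E[:3,:3]@F
    return cv2.projectPoints(c,np.zeros(3),np.zeros(3),s["intrinsics"],np.array(s["dist"]))[0][:,0]
def tri(obs):
    A=np.zeros((3,3));b=np.zeros(3);rs=[ray(s,uv) for s,uv in obs]
    for o,d in rs:
        M=np.eye(3)-np.outer(d,d);A+=M;b+=M@o
    x=np.linalg.solve(A,b); return x,[np.linalg.norm(np.cross(x-o,d)) for o,d in rs]
def crop(s,x0,y0,w,h,k,name):
    c=cv2.resize(s["frame"][y0:y0+h,x0:x0+w,::-1],None,fx=k,fy=k,interpolation=cv2.INTER_CUBIC)
    cv2.imwrite("pics/"+name,c)
E
python3 - <<'E'
from h import *
import pickle
t=snapshot("top");s=snapshot("scene")
pickle.dump((t,s),open("s0.pkl","wb"))
crop(t,200,130,220,140,3.6,"t1.png")
crop(s,220,150,190,130,4,"s1.png")
E
```

```text
(no output)
```

View pics/t1.png

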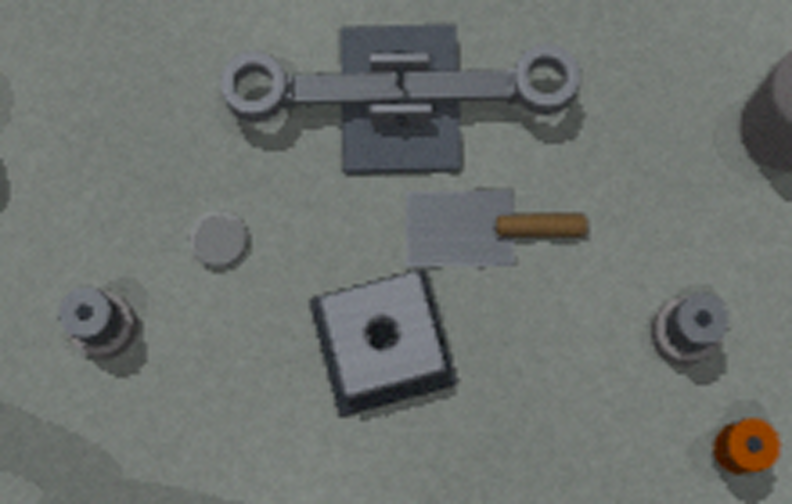

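View pics/s1.png

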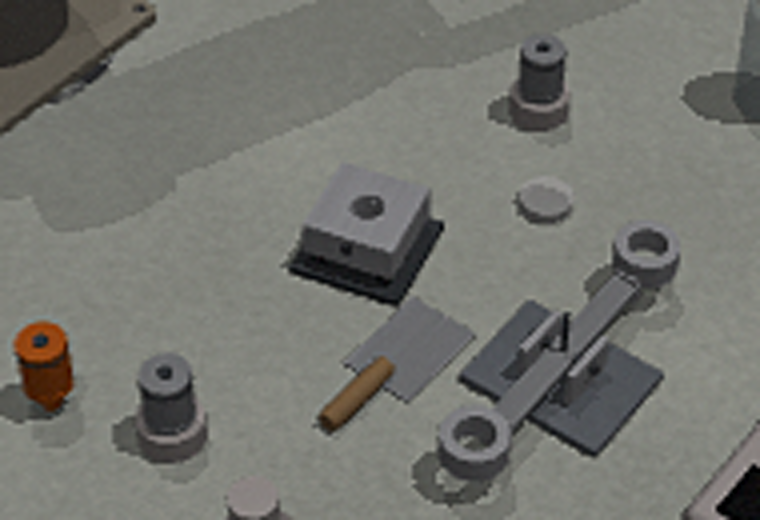

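```bash
python3 - <<'E'
from h import *
import pickle
t,s=pickle.load(open("s0.pkl","rb"))
ct=lambda u,v:((u+.5)/3.6-.5+200,(v+.5)/3.6-.5+130)
cs=lambda u,v:((u+.5)/4-.5+220,(v+.5)/4-.5+150)
for n,a,b in [("cartL",(85,313),(543,47)),("cartR",(703,319),(165,375)),("cupL",(253,84),(647,243)),("cupR",(546,77),(474,433)),("bore",(382,332),(369,207)),("dish",(220,241),(545,196)),("orange",(755,446),(40,342))]:
    x,r=tri([(t,ct(*a)),(s,cs(*b))]); print(n,x.round(1),np.round(r,1))
for n,a,b in [("spat hand end",(587,224),(325,423)),("spat blade",(407,232),(435,330))]:
    x,r=tri([(t,ct(*a)),(s,cs(*b))]); print(n,x.round(1),np.round(r,1))
# holder corners on plane z=52
for c in [(313,297),(425,270),(455,375),(345,413)]: print(plane(t,ct(*c),8).round(1))
for n,uv in [("bottle_c",(428,150)),("flask",(475,212)),("jar",(168,156)),("box",(150,245))]: print(n,plane(t,uv,130 if n!="box" else 60).round(1))
E
```

```text
cartL [463.8 221.9  77.5] [0.3 0.3]
cartR [ 455.  -252.7   74.2] [0.1 0.1]
cupL [654.9  98.   56.1] [0.4 0.4]
cupR [ 659.2 -141.2   53.4] [0.1 0.1]
bore [450.9  -5.5  51.9] [0.3 0.3]
dish [534.9 128.9  10.5] [1. 1.]
orange [ 358.  -286.6   72.9] [0.2 0.2]
spat hand end [ 545.1 -176.4   11.5] [0.7 0.7]
spat blade [543.3 -29.4 -13.2] [3.6 3.6]
[486.9  51.2   8. ]
[508.7 -41.1   8. ]
[421.5 -64.2   8. ]
[391.7  25.1   8. ]
bottle_c [ 633.2 -341.   130. ]
flask [ 460.5 -451.4  130. ]
jar [622.7 366.1 130. ]
box [388.9 425.3  60. ]
```

```bash
python3 -m creep '{"translation":[[0,0,0],[0,0,0],[0,0,0],[0,0,0]],"rotation":[[0,0,-0.15],[0,0,-0.15],[0,0,-0.043],[0,0,0]],"claw":[85,85,85,85]}' 40
```

```text
time: 0.65
tool_pos: [201.6, 565.0, 231.1]
tcp_rot: [-180.0, -0.0, -180.0]
ft_force: [-0.2, 0.2, 0.6]
finger_gap: 85.3
```

```bash
python3 -m creep '{"translation":[[-26,-34,2],[-26,-34,2],[-26,-34,2],[-26,-34,2],[-26,-34,2],[-26,-34,2],[-26,-34,2],[-26,-34,2],[-26,-35,2],[-28,-36,2]],"rotation":[[0,0,0],[0,0,0],[0,0,0],[0,0,0],[0,0,0],[0,0,0],[0,0,0],[0,0,0],[0,0,0],[0,0,0]],"claw":[85,85,85,85,85,85,85,85,85,85]}'; python3 - <<'E'
from h import *
w=snapshot("wrist"); import pickle; pickle.dump(w,open("wL.pkl","wb")); cv2.imwrite("pics/wL.png",w["frame"][:,:,::-1]); print(w["extrinsics"])
print(sense()["tool_pos"], proj(w,[[463.8,221.9,76],[463.8,221.9,2],[654.9,98,56]]))
E
```

```text
time: 1.65
tool_pos: [464.5, 220.7, 211.4]
tcp_rot: [180.0, 0.0, 179.9]
ft_force: [-0.1, 0.1, 0.3]
finger_gap: 85.0
[[ 9.76913522e-04 -9.49494504e-01 -3.13782143e-01  3.83608981e+02]
 [ 9.99999309e-01  7.22284933e-04  9.27736900e-04  2.20442003e+02]
 [-6.54240973e-04 -3.13782832e-01  9.49494553e-01  3.54038118e+02]
 [ 0.00000000e+00  0.00000000e+00  0.00000000e+00  1.00000000e+00]]
[468.00549157 215.27309388 211.00762595] [[322.96068153 189.34207023]
 [322.65209615 172.1694968 ]
 [221.00447212 335.69281959]]
```

View pics/wL.png

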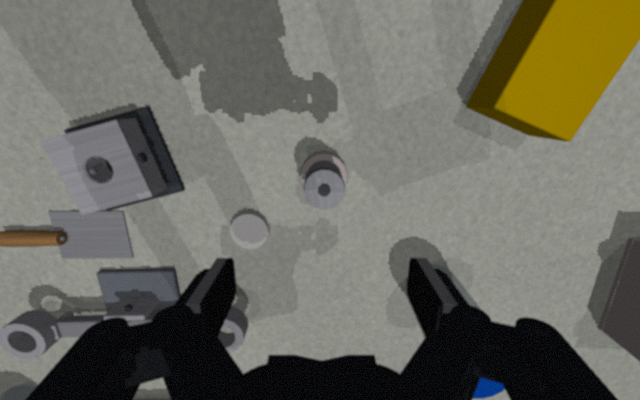

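```bash
python3 - <<'E'
from h import *
print(sense()["tool_pos"],sense()["tcp_rot"],sense()["qd"])
w=snapshot("wrist"); import pickle; pickle.dump(w,open("wL2.pkl","wb")); crop(w,250,130,150,110,5,"wL2.png"); print(w["extrinsics"][:3,3],sense()["tool_pos"])
E
```

```text
[468.00549157 215.27309388 211.00762595] [-1.79804067e+02  1.33426058e-01  1.79716181e+02] [ 4.91941835 -0.64494659  0.75264239  0.67294539  0.65506677  8.69752315]
[386.9103999  215.80471586 353.48068471] [466.25294279 217.84583038 211.00020596]
```

View pics/wL2.png

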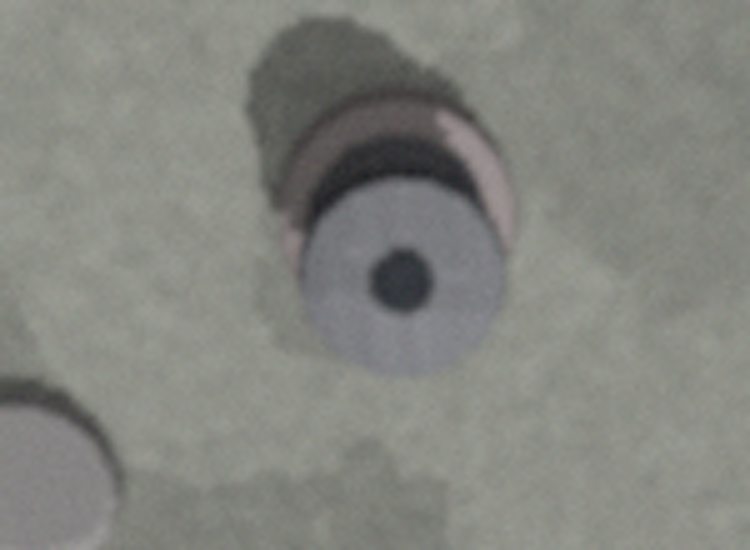

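```bash
python3 - <<'E'
from h import *
import pickle
w=pickle.load(open("wL2.pkl","rb"))
uv=((403.5)/5-.5+250,(279.5)/5-.5+130); print(uv,plane(w,uv,76))
E
python3 -m creep '{"translation":[[0,0,0],[0,0,0],[0,0,0],[0,0,20],[0,0,30],[0,0,20],[0,0,0],[0,0,0]],"rotation":[[0,0,0],[0,0,0],[0,0,0],[0,0,0],[0,0,0],[0,0,0],[0,0,0],[0,0,0]],"claw":[85,85,85,85,85,85,85,85]}'; python3 - <<'E'
from h import *
w=snapshot("wrist"); import pickle; pickle.dump(w,open("wL3.pkl","wb")); crop(w,220,80,200,150,4,"wL3.png"); print(w["extrinsics"][:3,3],sense()["tool_pos"])
E
```

```text
(330.2, 185.4) [463.62046336 222.88156346  76.        ]
time: 2.55
tool_pos: [463.2, 222.9, 141.6]
tcp_rot: [-180.0, -0.0, -179.9]
ft_force: [0.2, 0.2, -0.0]
finger_gap: 84.6
[382.51672882 222.44588242 284.35482839] [464.03916595 223.01647567 142.63366222]
```

View pics/wL3.png

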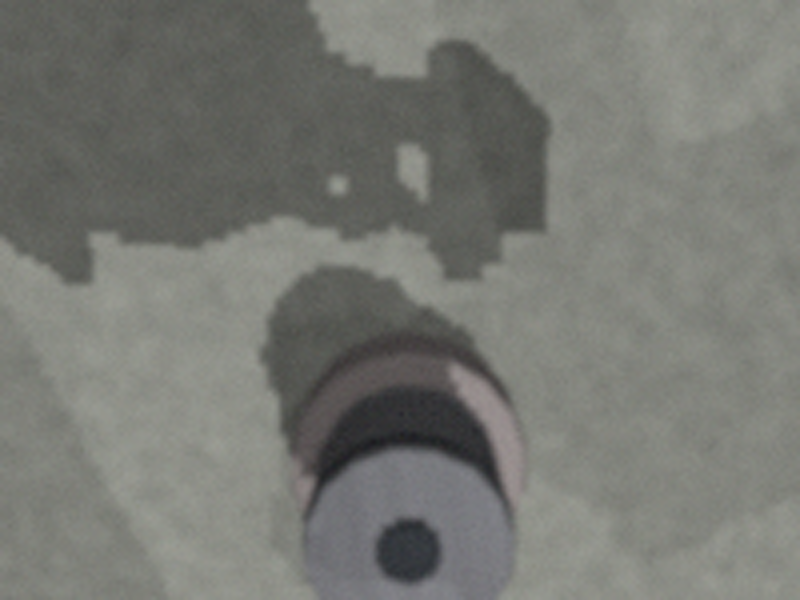

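```bash
python3 - <<'E'
from h import *
import pickle
w=pickle.load(open("wL3.pkl","rb"));w2=pickle.load(open("wL2.pkl","rb"))
uv=((409.5)/4-.5+220,(551.5)/4-.5+80); print(uv,plane(w,uv,76)); print(tri([(w,uv),(w2,(330.2,185.4))]))
E
```

```text
(321.875, 217.375) [464.06892417 222.91280822  76.        ]
(array([462.61938466, 222.8463494 ,  79.66853157]), [np.float64(0.05959617018783986), np.float64(0.05959617018784504)])
```

```bash
python3 -m creep '{"translation":[[-0.5,0.5,25],[0,0,30],[0,0,30],[0,0,18],[0,0,0],[0,0,0],[0,0,0],[0,0,0],[0,0,0],[0,0,0]],"rotation":[[0,0,0],[0,0,0],[0,0,0],[0,0,0],[0,0,0],[0,0,0],[0,0,0],[0,0,0],[0,0,0],[0,0,0]],"claw":[85,85,85,85,85,85,60,38,30,30]}' 60
python3 -m creep '{"translation":[[0,0,0],[0,0,0],[0,0,-3],[0,0,0]],"rotation":[[0,0,0],[0,0,0],[0,0,0],[0,0,0]],"claw":[30,30,30,30]}'; python3 - <<'E'
from h import *
w=snapshot("wrist"); cv2.imwrite("pics/w4.png",w["frame"][:,:,::-1]); print(sense())
E
```

```text
time: 3.6
tool_pos: [465.1, 223.0, 39.7]
tcp_rot: [180.0, 0.1, -180.0]
ft_force: [-1.3, 0.1, 7.4]
finger_gap: 38.2
time: 4.0
tool_pos: [464.5, 222.7, 41.8]
tcp_rot: [180.0, 0.0, -180.0]
ft_force: [-0.1, 0.1, -1.6]
finger_gap: 39.2
{'time': 4.05, 'joint_pos': array([ 1.99163080e+01,  4.78028683e+00,  1.09010361e+02,  2.95305420e-04,
        6.61943241e+01, -7.00952731e+01]), 'qd': array([-0.04156651,  0.2914834 ,  0.26900099,  0.03236032, -0.23263131,
        0.04084141]), 'joint_efforts': array([ 6.13088108e-03, -4.90486515e+01, -4.45891571e+01,  6.55043059e-04,
        4.75172396e-02,  5.84741429e-05]), 'tool_pos': array([464.29398089, 222.68039627,  41.51124545]), 'tcp_rot': array([ 1.79994629e+02,  1.40386223e-02, -1.79988539e+02]), 'ft_force': array([-0.38724474,  0.74679305, -1.5278759 ]), 'wrist_torque': array([-0.00580889,  0.0250687 ,  0.001361  ]), 'finger_gap': 38.90780908053637}
```

View pics/w4.png

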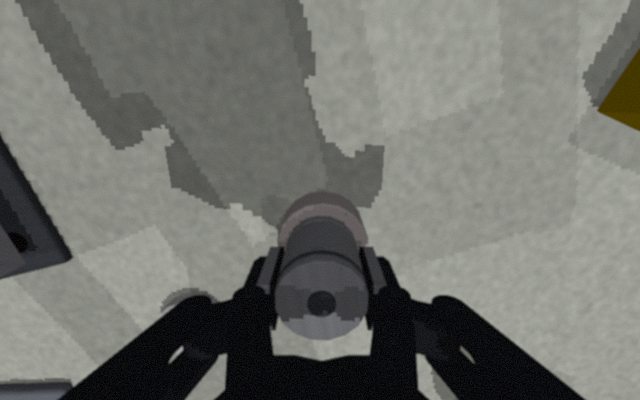

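```bash
python3 -m creep '{"translation":[[0,0,-20],[0,0,-30],[-10,-7,-30],[-30,-20,0],[-35,-23,0],[-35,-23,0],[-35,-22,0],[-25,-16,0],[-15,-10,0],[-6,-4,0]],"rotation":[[0,0,0],[0,0,0],[0,0,0],[0,0,0],[0,0,0],[0,0,0],[0,0,0],[0,0,0],[0,0,0],[0,0,0]],"claw":[30,30,30,30,30,30,30,30,30,30]}'
python3 -m creep '{"translation":[[0,0,0],[0,0,0],[0,0,0],[0,0,0]],"rotation":[[0,0,0],[0,0,0],[0,0,0],[0,0,0]],"claw":[30,30,30,30]}'; python3 - <<'E'
from h import *
import pickle
w=snapshot("wrist"); cv2.imwrite("pics/w5.png",w["frame"][:,:,::-1]); print(sense()["tool_pos"],sense()["ft_force"])
s=snapshot("scene");t=snapshot("top");crop(s,330,180,80,100,6,"s5.png");crop(t,220,120,160,90,5,"t5.png");pickle.dump((w,s,t),open("p5.pkl","wb"))
E
```

```text
time: 5.05
tool_pos: [656.2, 96.2, 120.6]
tcp_rot: [-180.0, -0.0, 179.9]
ft_force: [0.4, -0.2, -1.5]
finger_gap: 39.0
time: 5.45
tool_pos: [654.6, 98.5, 121.4]
tcp_rot: [180.0, -0.0, -179.9]
ft_force: [0.6, -0.5, -0.8]
finger_gap: 38.4
[654.76635827  98.3863646  121.48329394] [-0.94758199 -0.21473784 -1.62124883]
```

View pics/w5.png

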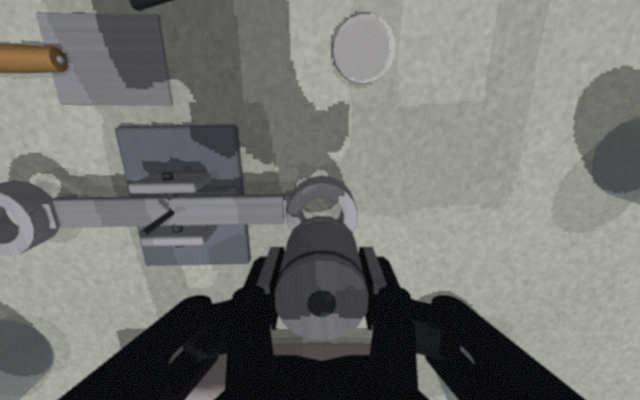

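View pics/s5.png

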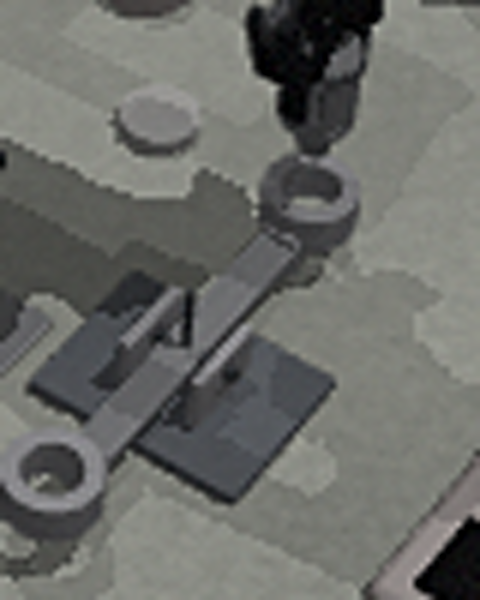

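View pics/t5.png

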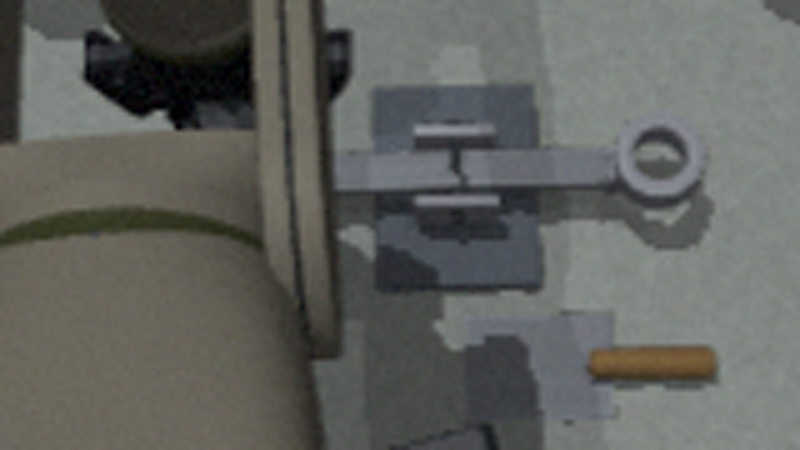

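```bash
cat >> h.py <<'E'
def circ(c,r,n=60):
    a=np.linspace(0,2*np.pi,n); return np.c_[c[0]+r*np.cos(a),c[1]+r*np.sin(a),np.full(n,c[2])]
def overlay(s,circles,x0,y0,w,h,k,name):
    im=cv2.resize(s["frame"][y0:y0+h,x0:x0+w,::-1],None,fx=k,fy=k,interpolation=cv2.INTER_CUBIC)
    for c,r,col in circles:
        p=(proj(s,circ(c,r))+.5-[x0,y0])*k-.5
        cv2.polylines(im,[p.round().astype(int)],True,col,1)
    cv2.imwrite("pics/"+name,im)
E
python3 - <<'E'
from h import *
import pickle
w,s,t=pickle.load(open("p5.pkl","rb"))
print(w["extrinsics"][:3,3])
z=121.5+61.4
c=(654.9,98,56); k=(654.7,98.4)
overlay(w,[(c,27,(0,255,0)),(c,16,(0,255,0)),((*k,z),20,(0,0,255)),((*k,109),20,(255,0,0))],250,150,150,190,4,"o5.png")
E
```

```text
[573.88245511  98.03920549 264.1169574 ]
```

View pics/o5.png

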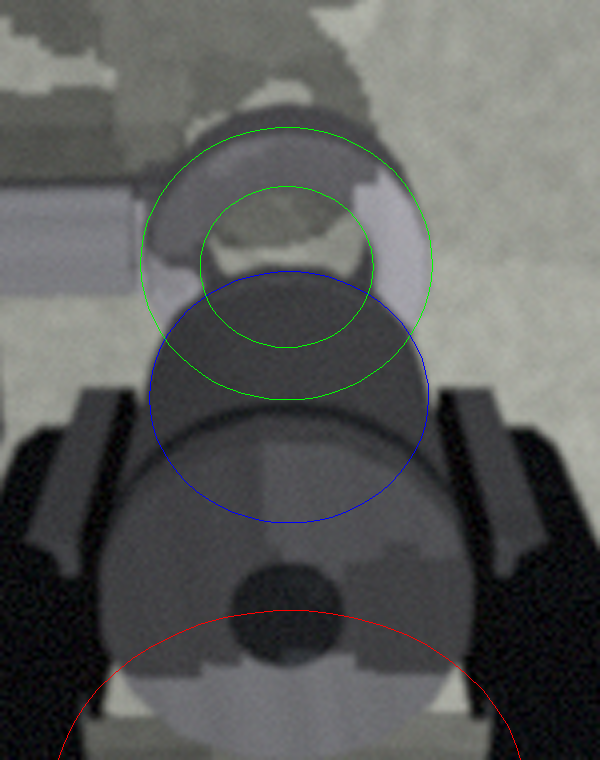

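```bash
python3 -m creep '{"translation":[[0,0,15],[0,0,18],[0,0,10],[0,0,4],[0,0,2],[0,0,0],[0,0,0]],"rotation":[[0,0,0],[0,0,0],[0,0,0],[0,0,0],[0,0,0],[0,0,0],[0,0,0]],"claw":[30,30,30,30,30,30,30]}'; python3 - <<'E'
from h import *
w=snapshot("wrist"); crop(w,200,150,220,150,3.5,"w6.png"); print(sense()["tool_pos"],sense()["ft_force"])
s=snapshot("scene");crop(s,330,180,80,100,6,"s6.png")
E
```

```text
time: 6.3
tool_pos: [655.8, 97.7, 73.0]
tcp_rot: [180.0, 0.1, -180.0]
ft_force: [0.1, -0.0, -0.3]
finger_gap: 38.9
[655.87372749  97.72064719  73.17333388] [ 0.2886762  -0.30144075 -0.28093902]
```

View pics/w6.png

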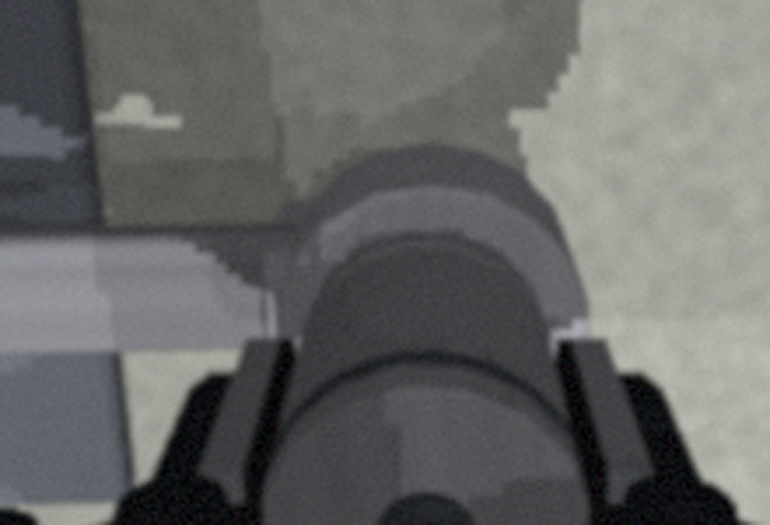

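View pics/s6.png

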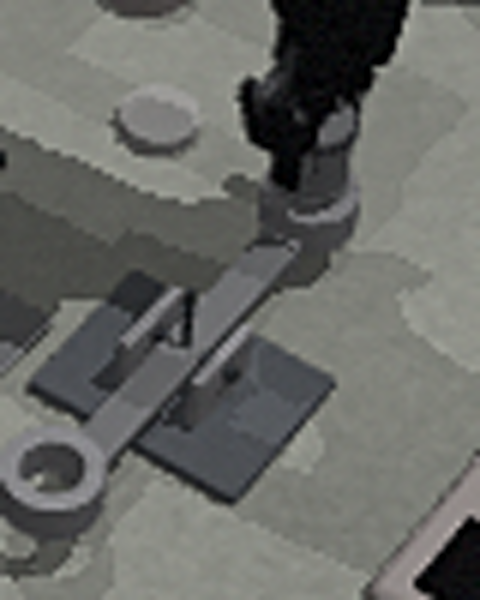

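The spigot is inside the cup ring. I'll follow it down slowly towards the stop.

```bash
python3 -m creep '{"translation":[[0,0,2],[0,0,2],[0,0,2],[0,0,2],[0,0,2],[0,0,0]],"rotation":[[0,0,0],[0,0,0],[0,0,0],[0,0,0],[0,0,0],[0,0,0]],"claw":[30,30,30,30,30,30]}';python3 -m creep '{"translation":[[0,0,1],[0,0,1],[0,0,1],[0,0,0]],"rotation":[[0,0,0],[0,0,0],[0,0,0],[0,0,0]],"claw":[30,30,30,30]}'; python3 - <<'E'
from h import *
w=snapshot("wrist"); crop(w,200,150,220,150,3.5,"w7.png"); print(sense()["tool_pos"],sense()["ft_force"])
s=snapshot("scene");crop(s,330,180,80,100,6,"s7.png")
E
```

```text
time: 7.0
tool_pos: [654.8, 97.6, 61.7]
tcp_rot: [-180.0, -0.1, -180.0]
ft_force: [-0.4, -0.3, -1.7]
finger_gap: 39.0
time: 7.4
tool_pos: [655.1, 97.7, 59.1]
tcp_rot: [-180.0, -0.0, -180.0]
ft_force: [0.0, 0.5, -0.8]
finger_gap: 38.6
[655.20677901  97.71601268  59.23336308] [ 0.37744847  0.68350582 -0.80132399]
```

View pics/s7.png

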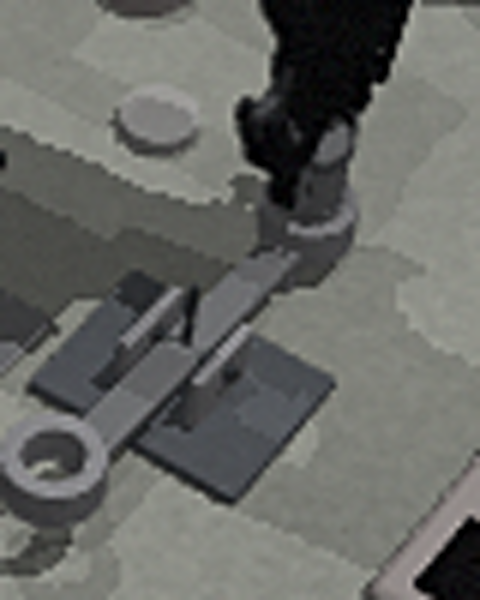

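View pics/w7.png

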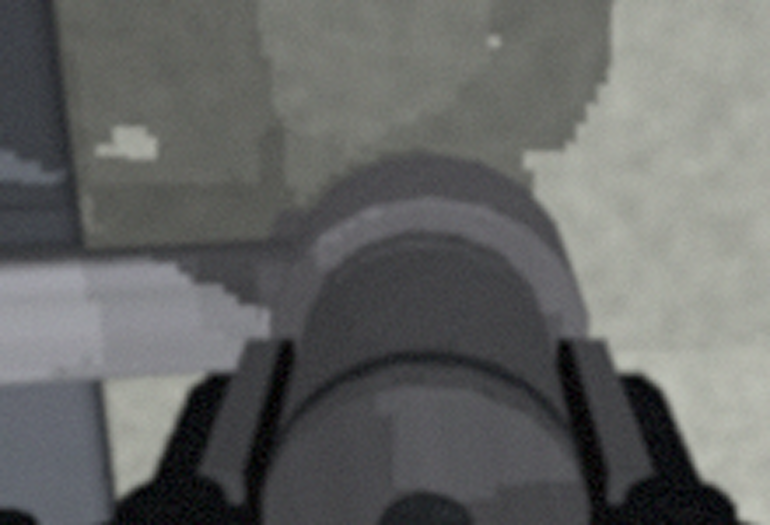

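```bash
python3 -m creep '{"translation":[[0,0,0],[0,0,0],[0,0,0],[0,0,0],[0,0,0]],"rotation":[[0,0,0],[0,0,0],[0,0,0],[0,0,0],[0,0,0]],"claw":[45,60,85,85,85]}'; python3 - <<'E'
from h import *
w=snapshot("wrist"); crop(w,200,150,220,150,3.5,"w8.png"); print(sense()["tool_pos"],sense()["ft_force"])
s=snapshot("scene");crop(s,330,180,80,100,6,"s8.png")
E
```

```text
time: 8.0
tool_pos: [655.3, 97.7, 59.4]
tcp_rot: [180.0, 0.0, -180.0]
ft_force: [-0.6, -0.7, -0.5]
finger_gap: 84.8
[655.29290531  97.69536539  59.37017436] [0.02806783 0.48653249 0.37465869]
```

View pics/s8.png

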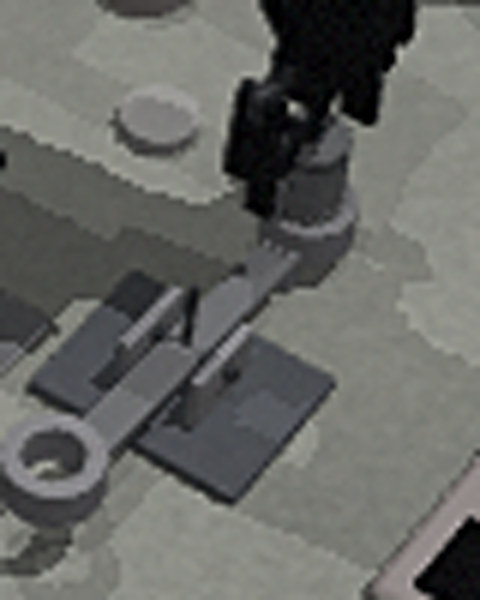

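View pics/w8.png

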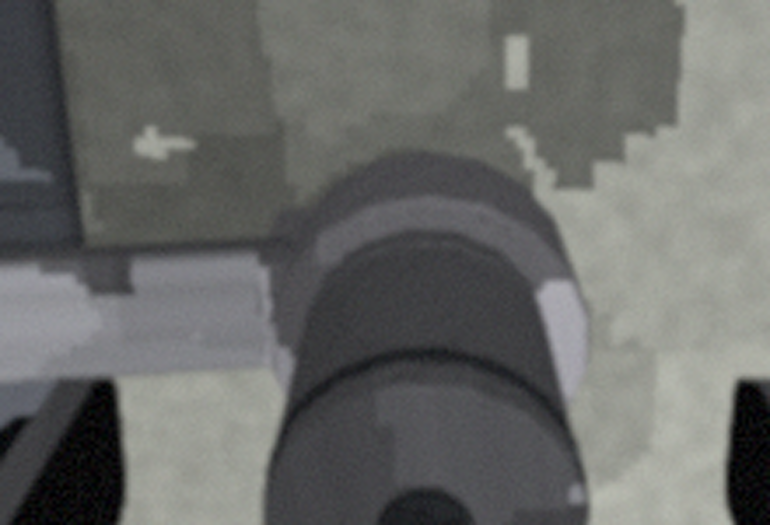

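```bash
python3 -m creep '{"translation":[[0,0,20],[0,0,0],[0,0,0]],"rotation":[[0,0,0],[0,0,0],[0,0,0]],"claw":[85,85,85]}' >/dev/null; echo skip
```

```text
skip
```

That move had the wrong sign: I went down instead of up. Checking before anything else.

```bash
python3 - <<'E'
from h import *
print(sense()["time"],sense()["tool_pos"],sense()["ft_force"],sense()["finger_gap"])
w=snapshot("wrist"); cv2.imwrite("pics/w9.png",w["frame"][:,:,::-1])
s=snapshot("scene");crop(s,330,180,80,100,6,"s9.png")
E
```

```text
8.4 [654.48607618  97.65189677  38.69675057] [ 0.80555422 -0.13787403  0.34057912] 84.93915008702935
```

View pics/s9.png

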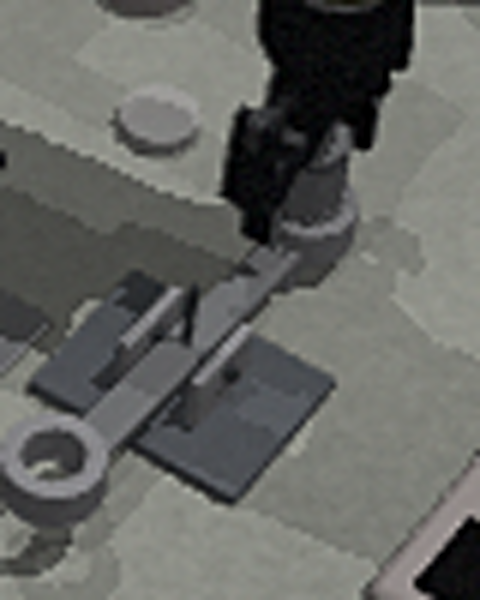

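View pics/w9.png

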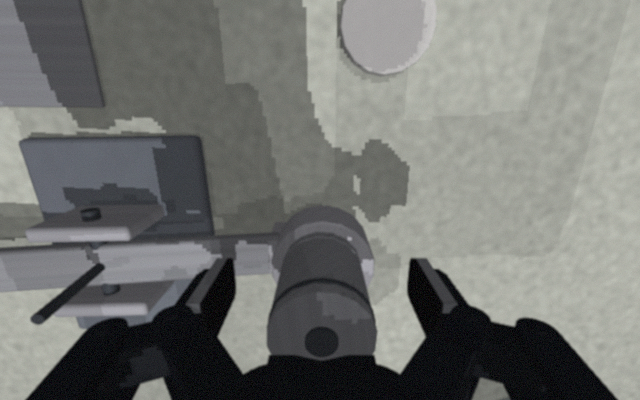

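It's fine: the force is about 0 N (open fingers stand 13 mm further back), and the cartridge and beam haven't moved. Now going up, which is negative z.

```bash
python3 -m creep '{"translation":[[0,0,-15],[0,0,-30],[0,0,-40],[5,-10,-40],[20,-35,-17],[25,-42,0],[25,-42,0],[25,-42,0],[25,-42,0],[25,-42,0]],"rotation":[[0,0,0],[0,0,0],[0,0,0],[0,0,0],[0,0,0],[0,0,0],[0,0,0],[0,0,0],[0,0,0],[0,0,0]],"claw":[85,85,85,85,85,85,85,85,85,85]}'
python3 -m creep '{"translation":[[20,-38,0],[20,-35,0],[10,-20,0],[0,-2,0],[0,0,0],[0,0,0],[0,0,0]],"rotation":[[0,0,0],[0,0,0],[0,0,0],[0,0,0],[0,0,0],[0,0,0],[0,0,0]],"claw":[85,85,85,85,85,85,85]}'
python3 - <<'E'
from h import *
import pickle
w=snapshot("wrist"); print(sense()["tool_pos"]); pickle.dump(w,open("w10.pkl","wb"))
cv2.imwrite("pics/w10.png",w["frame"][:,:,::-1])
overlay(w,[((455,-252.7,76),20,(0,255,0)),((455,-252.7,26),27,(255,0,0))],250,130,150,110,5,"o10.png")
E
```

```text
time: 9.5
tool_pos: [504.6, -159.0, 183.6]
tcp_rot: [-179.9, 0.2, -180.0]
ft_force: [0.4, -0.3, 0.8]
finger_gap: 84.8
time: 10.2
tool_pos: [456.0, -251.3, 181.7]
tcp_rot: [-180.0, 0.0, -179.9]
ft_force: [-0.0, -0.8, -0.2]
finger_gap: 85.1
[ 455.89854882 -251.33458668  181.46824142]
```

View pics/o10.png

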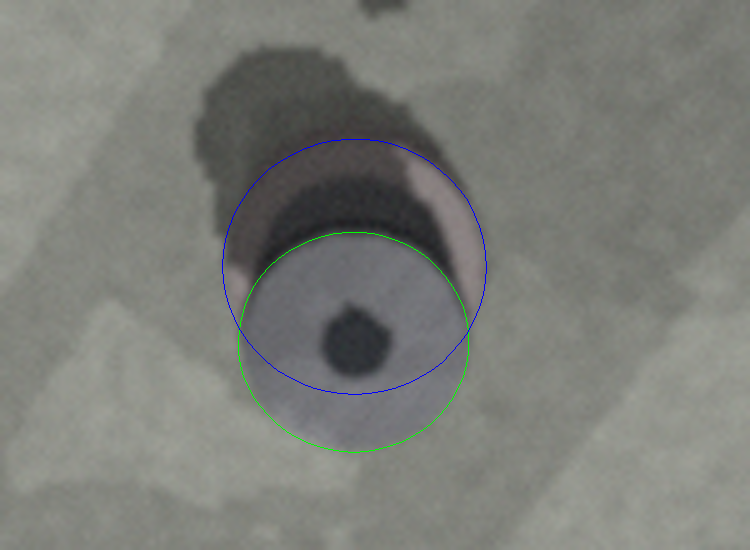

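View pics/w10.png

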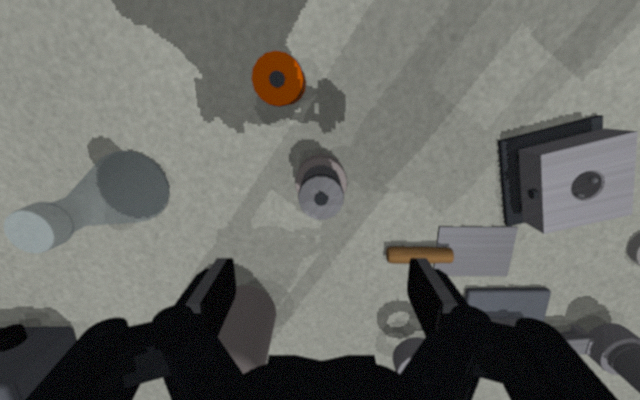

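The overlay matches the grey cartridge in its white ring, and the orange look-alike sits apart at wrist (277,78). Going down.

```bash
python3 -m creep '{"translation":[[0.7,-1.2,25],[0,0,40],[0,0,35],[0,0,25],[0,0,18],[0,0,0],[0,0,0],[0,0,0]],"rotation":[[0,0,0],[0,0,0],[0,0,0],[0,0,0],[0,0,0],[0,0,0],[0,0,0],[0,0,0]],"claw":[85,85,85,85,85,85,85,85]}' 60
python3 -m creep '{"translation":[[0,0,0],[0,0,0],[0,0,0],[0,0,0],[0,0,0],[0,0,-3],[0,0,0]],"rotation":[[0,0,0],[0,0,0],[0,0,0],[0,0,0],[0,0,0],[0,0,0],[0,0,0]],"claw":[60,38,30,30,30,30,30]}'; python3 - <<'E'
from h import *
print(sense()["tool_pos"],sense()["ft_force"])
E
```

```text
time: 11.05
tool_pos: [455.8, -254.0, 39.9]
tcp_rot: [-179.9, 0.1, -180.0]
ft_force: [0.4, -1.1, 0.3]
finger_gap: 84.9
time: 11.75
tool_pos: [454.6, -253.6, 41.5]
tcp_rot: [-180.0, 0.0, -180.0]
ft_force: [0.5, -0.1, -2.3]
finger_gap: 38.5
[ 454.62727448 -253.62915804   41.47871983] [ 0.53962044 -0.11437295 -2.25164827]
```

```bash
python3 -m creep '{"translation":[[0,0,-20],[0,0,-35],[-10,6,-33],[-30,17,-10],[-40,21,0],[-40,21,0],[-35,20,0],[-25,14,0],[-16,9,0],[-8.5,4,0]],"rotation":[[0,0,0],[0,0,0],[0,0,0],[0,0,0],[0,0,0],[0,0,0],[0,0,0],[0,0,0],[0,0,0],[0,0,0]],"claw":[30,30,30,30,30,30,30,30,30,30]}'
python3 -m creep '{"translation":[[0,0,0],[0,0,0],[0,0,0],[0,0,0]],"rotation":[[0,0,0],[0,0,0],[0,0,0],[0,0,0]],"claw":[30,30,30,30]}'; python3 - <<'E'
from h import *
import pickle
w=snapshot("wrist"); cv2.imwrite("pics/w11.png",w["frame"][:,:,::-1]); p=sense()["tool_pos"]; print(p,sense()["ft_force"])
s=snapshot("scene");crop(s,310,180,90,100,6,"s11.png");pickle.dump((w,s),open("p11.pkl","wb"))
overlay(w,[((659.2,-140.7,67),27,(0,255,0)),((659.2,-140.7,67),16,(0,255,0)),((p[0],p[1],p[2]-12.6),20,(255,0,0)),((p[0],p[1],p[2]+37.4),20,(0,0,255))],240,150,160,190,4,"o11.png")
E
```

```text
time: 12.75
tool_pos: [659.9, -140.2, 138.4]
tcp_rot: [180.0, -0.1, -179.9]
ft_force: [-0.5, -0.8, -2.1]
finger_gap: 38.0
time: 13.15
tool_pos: [658.5, -142.2, 139.5]
tcp_rot: [-180.0, -0.0, 180.0]
ft_force: [0.0, -0.3, -1.8]
finger_gap: 38.5
[ 658.58019377 -142.17340482  139.52255969] [ 0.08943724 -0.58730594 -2.49879252]
```

View pics/o11.png

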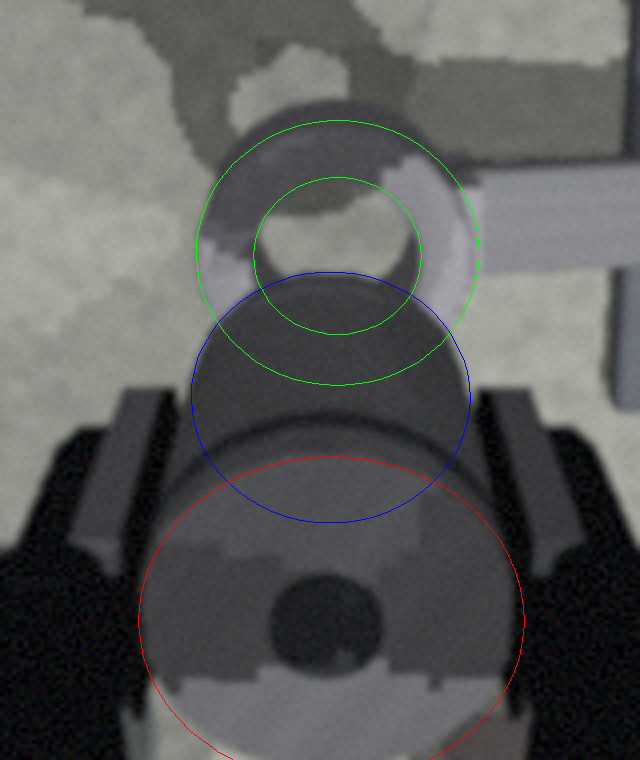

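View pics/s11.png

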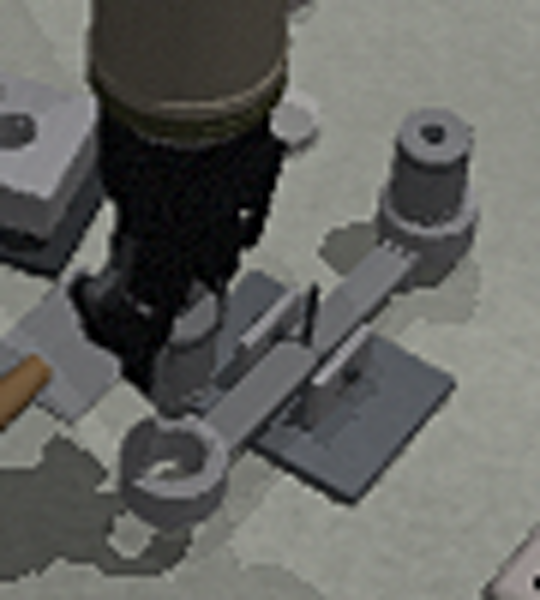

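```bash
python3 -m creep '{"translation":[[-0.5,1.7,15],[0,0,18],[0,0,14],[0,0,6],[0,0,2],[0,0,0],[0,0,0]],"rotation":[[0,0,0],[0,0,0],[0,0,0],[0,0,0],[0,0,0],[0,0,0],[0,0,0]],"claw":[30,30,30,30,30,30,30]}'; python3 - <<'E'
from h import *
w=snapshot("wrist"); crop(w,200,150,220,150,3.5,"w12.png"); print(sense()["tool_pos"],sense()["ft_force"])
s=snapshot("scene");crop(s,310,180,90,100,6,"s12.png")
E
```

```text
time: 13.95
tool_pos: [660.2, -140.0, 85.1]
tcp_rot: [-180.0, 0.1, -180.0]
ft_force: [0.2, -0.9, -1.8]
finger_gap: 38.1
[ 660.32228379 -139.98451664   85.35295394] [ 0.42868053  0.22526313 -0.8255071 ]
```

View pics/w12.png

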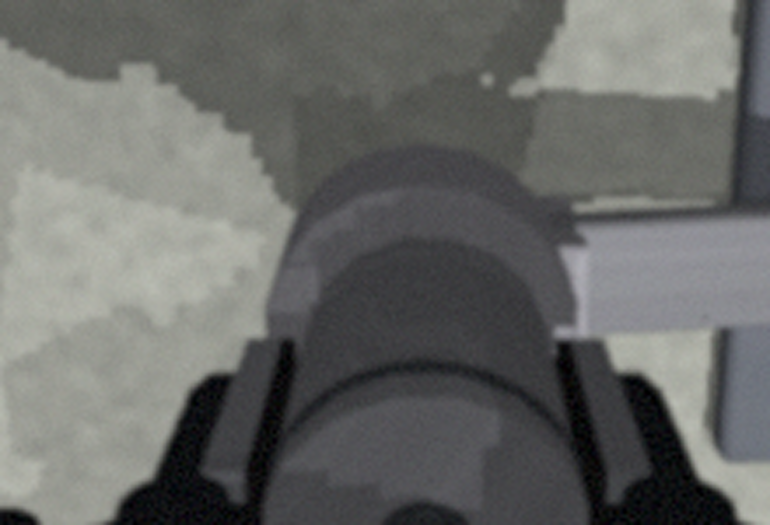

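View pics/s12.png

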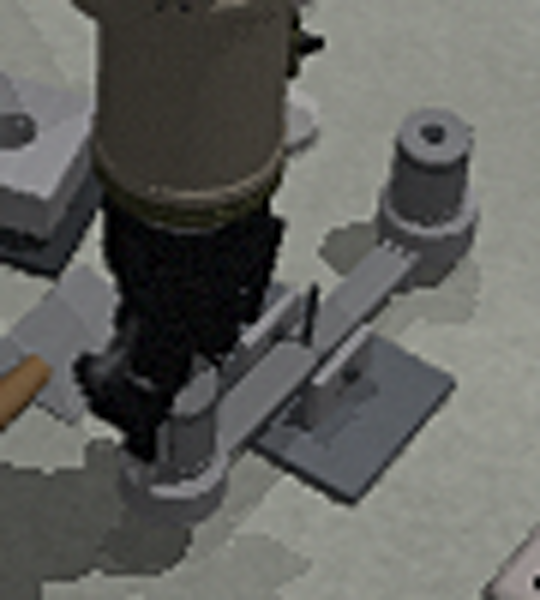

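```bash
python3 -m creep '{"translation":[[0,0,1.5],[0,0,1.5],[0,0,1],[0,0,0.5],[0,0,0],[0,0,0]],"rotation":[[0,0,0],[0,0,0],[0,0,0],[0,0,0],[0,0,0],[0,0,0]],"claw":[30,30,30,30,30,30]}'; python3 - <<'E'
from h import *
s=snapshot("scene");crop(s,310,180,90,100,6,"s13.png");print(sense()["tool_pos"],sense()["ft_force"])
E
```

```text
time: 14.65
tool_pos: [659.6, -139.8, 79.9]
tcp_rot: [180.0, -0.0, -180.0]
ft_force: [-0.6, 0.2, 0.4]
finger_gap: 38.6
[ 659.60009689 -139.80476386   79.9130017 ] [-1.33011428  0.43300246 -0.14829266]
```

View pics/s13.png

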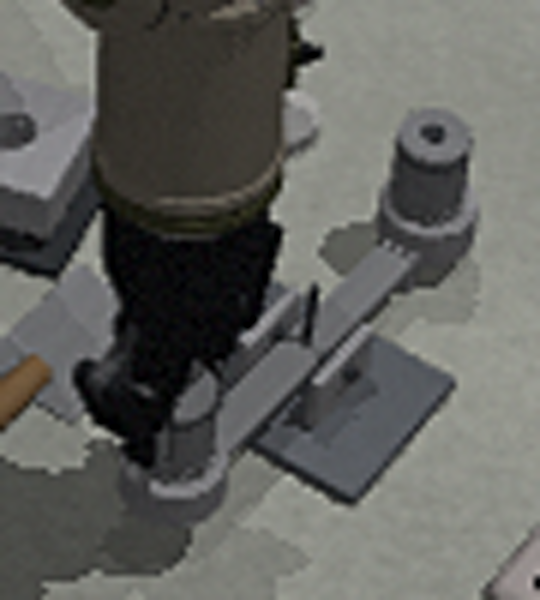

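```bash
python3 -m creep '{"translation":[[0,0,0],[0,0,0],[0,0,0],[0,0,0],[0,0,0],[0,0,0],[0,0,0],[0,0,0],[0,0,0],[0,0,0]],"rotation":[[0,0,0],[0,0,0],[0,0,0],[0,0,0],[0,0,0],[0,0,0],[0,0,0],[0,0,0],[0,0,0],[0,0,0]],"claw":[42,50,70,85,85,85,85,85,85,85]}'; python3 - <<'E'
from h import *
s=snapshot("scene");crop(s,310,180,90,100,6,"s14.png");print(sense()["tool_pos"],sense()["ft_force"])
w=snapshot("wrist");crop(w,200,150,240,160,3.3,"w14.png")
E
```

```text
time: 15.7
tool_pos: [659.6, -139.8, 79.8]
tcp_rot: [180.0, -0.0, -180.0]
ft_force: [0.8, -0.6, 0.2]
finger_gap: 84.9
[ 659.603976   -139.79785024   79.79590781] [-0.64410609  0.51754682 -0.8799573 ]
```

View pics/s14.png

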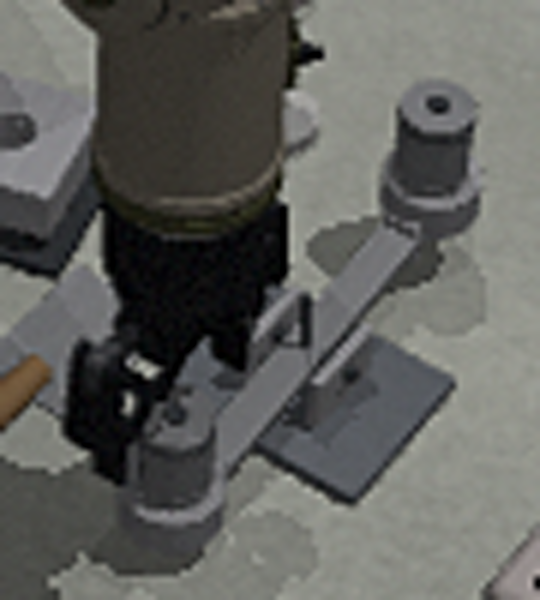

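View pics/w14.png

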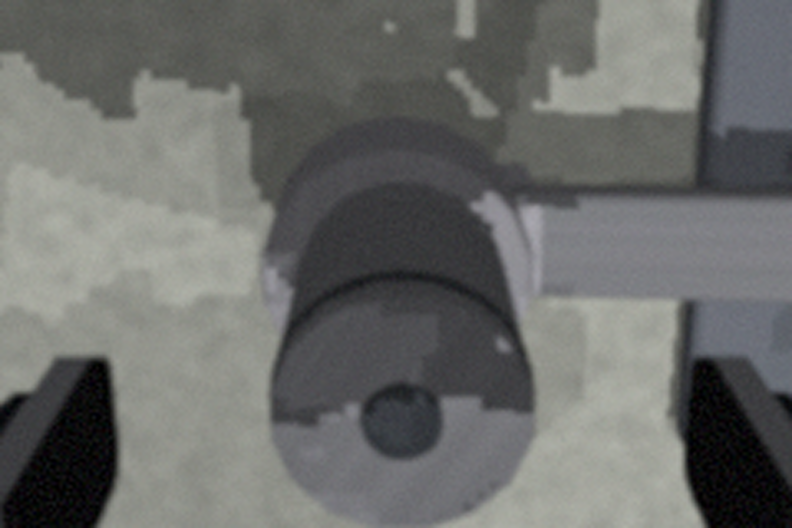

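The right cup dropped with both cartridges let go, so the right one is the heavier. I'll re-grip it lightly (20 N) so it isn't dragged down onto the balance, then lift slowly.

```bash
python3 -m creep '{"translation":[[0,0,8],[0,0,8],[0,0,4],[0,0,1],[0,0,0],[0,0,0],[0,0,0]],"rotation":[[0,0,0],[0,0,0],[0,0,0],[0,0,0],[0,0,0],[0,0,0],[0,0,0]],"claw":[85,85,85,85,85,85,85]}' 20
python3 -m creep '{"translation":[[0,0,0],[0,0,0],[0,0,0],[0,0,0],[0,0,0],[0,0,0]],"rotation":[[0,0,0],[0,0,0],[0,0,0],[0,0,0],[0,0,0],[0,0,0]],"claw":[65,50,42,40,38,36]}' 20
python3 -m creep '{"translation":[[0,0,-2],[0,0,-3],[0,0,-3],[0,0,-3],[0,0,-3],[0,0,-3],[0,0,-3],[0,0,-3],[0,0,-6],[0,0,-10]],"rotation":[[0,0,0],[0,0,0],[0,0,0],[0,0,0],[0,0,0],[0,0,0],[0,0,0],[0,0,0],[0,0,0],[0,0,0]],"claw":[34,34,34,34,34,34,34,34,34,34]}' 20
python3 - <<'E'
from h import *
s=snapshot("scene");crop(s,310,180,90,100,6,"s15.png");print(sense()["tool_pos"],sense()["ft_force"])
w=snapshot("wrist");crop(w,200,150,240,160,3.3,"w15.png")
E
```

```text
time: 16.5
tool_pos: [659.9, -139.9, 59.2]
tcp_rot: [-180.0, 0.0, -180.0]
ft_force: [0.7, 0.6, -0.1]
finger_gap: 85.1
time: 17.1
tool_pos: [659.7, -139.8, 59.0]
tcp_rot: [180.0, 0.0, -180.0]
ft_force: [0.3, 0.6, 2.0]
finger_gap: 38.6
time: 18.1
tool_pos: [658.9, -139.6, 97.5]
tcp_rot: [180.0, -0.1, -180.0]
ft_force: [0.9, -0.6, -1.8]
finger_gap: 39.3
[ 660.3789695  -140.05288932  100.31683291] [ 2.11625628  0.2069597  -0.02916922]
```

View pics/s15.png

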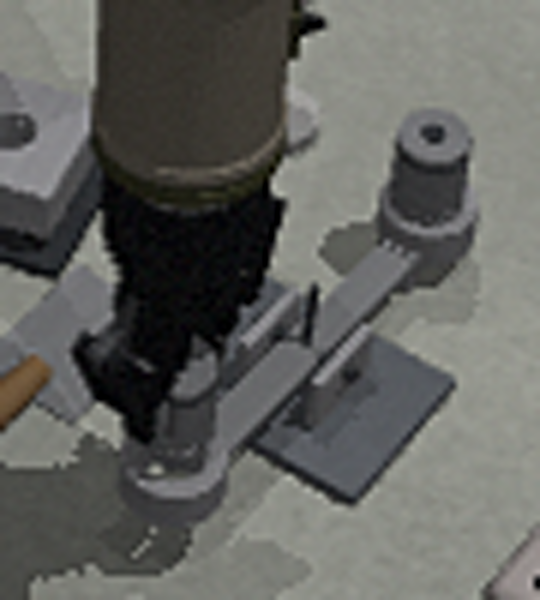

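View pics/w15.png

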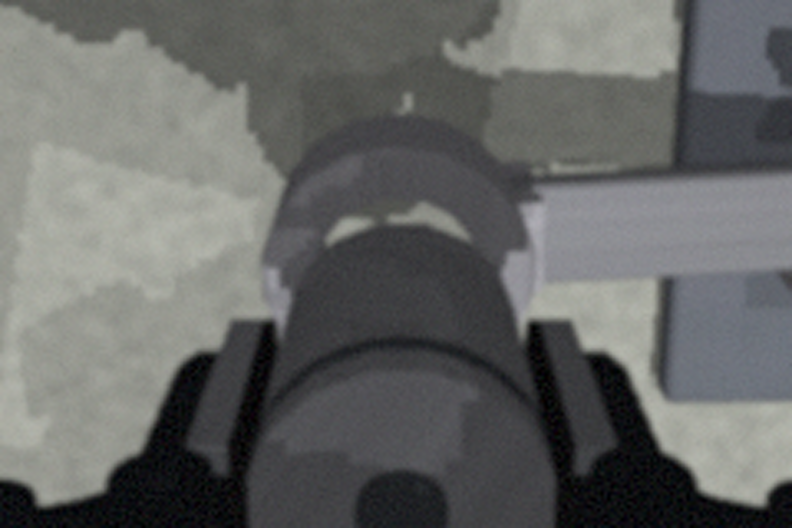

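```bash
python3 -m creep '{"translation":[[0,0,-17],[5,3,-20],[20,13,0],[32,20,0],[38,24,0],[38,24,0],[32,22,0],[24,16,0],[13,8,0],[6,4,0]],"rotation":[[0,0,0],[0,0,0],[0,0,0],[0,0,0],[0,0,0],[0,0,0],[0,0,0],[0,0,0],[0,0,0],[0,0,0]],"claw":[30,30,30,30,30,30,30,30,30,30]}' 80
python3 -m creep '{"translation":[[0,0,0],[0,0,0],[0,0,0],[0,0,0]],"rotation":[[0,0,0],[0,0,0],[0,0,0],[0,0,0]],"claw":[30,30,30,30]}'
python3 - <<'E'
from h import *
import pickle
s=snapshot("scene");p=sense()["tool_pos"];print(p,sense()["ft_force"])
w=snapshot("wrist"); print(sense()["tool_pos"]); cv2.imwrite("pics/w16.png",w["frame"][:,:,::-1]);pickle.dump((w,s),open("p16.pkl","wb"))
b=(450.9,-5.5,52)
overlay(w,[(b,13.5,(0,255,0)),((p[0],p[1],p[2]-13.6),20,(255,0,0)),((p[0],p[1],p[2]+36.4),20,(0,0,255))],230,130,180,190,4,"o16.png")
overlay(s,[(b,13.5,(0,255,0)),((p[0],p[1],p[2]-13.6),20,(255,0,0))],270,160,80,80,8,"os16.png")
E
```

```text
time: 19.2
tool_pos: [450.9, -5.1, 135.8]
tcp_rot: [-180.0, 0.1, -179.9]
ft_force: [0.0, -0.7, -1.9]
finger_gap: 38.0
time: 19.6
tool_pos: [452.1, -6.3, 134.8]
tcp_rot: [-180.0, -0.0, 180.0]
ft_force: [0.2, -0.1, -1.5]
finger_gap: 38.2
[451.90377973  -6.206445   134.7152393 ] [ 0.02991908  0.50002789 -1.51312488]
[451.79699277  -6.13041185 134.6707143 ]
```

View pics/o16.png

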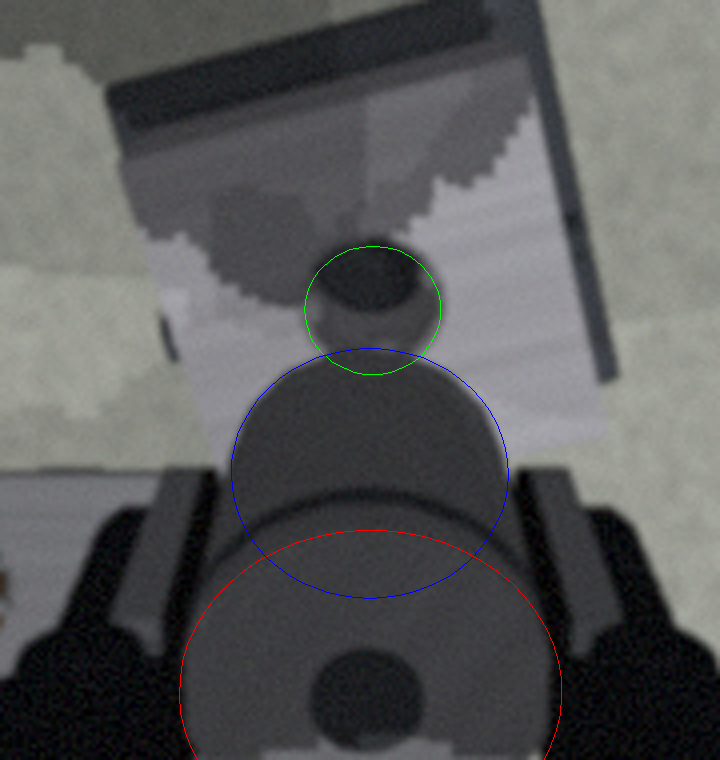

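View pics/os16.png

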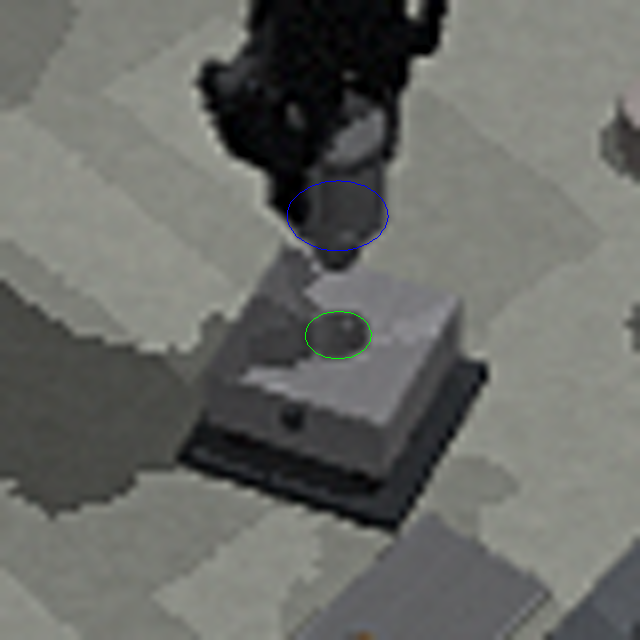

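```bash
python3 - <<'E'
from h import *
import pickle
w,s=pickle.load(open("p16.pkl","rb"))
for b,col,n in [((450.9,-5.5,52),(0,255,0),"a"),((449.3,-5.5,52),(0,255,255),"b")]:
    w2=dict(w); f=np.clip(w["frame"].astype(float)*1.6,0,255).astype(np.uint8); w2["frame"]=f
    overlay(w2,[(b,13.5,col)],290,175,70,60,10,f"ob{n}.png")
im=np.hstack([cv2.imread("pics/oba.png")[:, :390].copy(),cv2.imread("pics/obb.png")[:, :390]])
im=np.hstack([cv2.resize(cv2.imread("pics/oba.png"),(400,343)),cv2.resize(cv2.imread("pics/obb.png"),(400,343))])
cv2.imwrite("pics/ob.png",im)
s2=dict(s); s2["frame"]=np.clip(s["frame"].astype(float)*1.6,0,255).astype(np.uint8)
crop(s2,300,190,30,25,20,"osb.png")
E
```

```text
(no output)
```

View pics/ob.png

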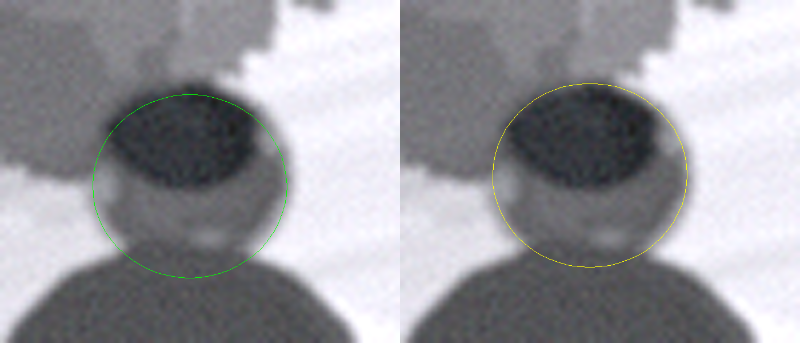

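View pics/osb.png

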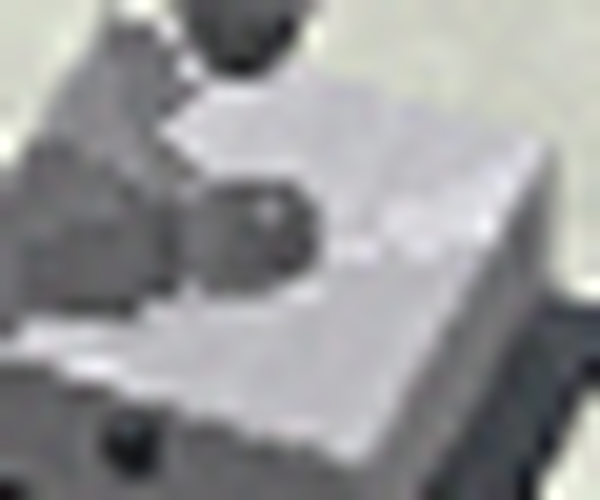

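```bash
python3 -m creep '{"translation":[[2,0.7,12],[0,0,14],[0,0,10],[0,0,3],[0,0,0],[0,0,0],[0,0,0]],"rotation":[[0,0,0],[0,0,0],[0,0,0],[0,0,0],[0,0,0],[0,0,0],[0,0,0]],"claw":[30,30,30,30,30,30,30]}'
python3 - <<'E'
from h import *
s=snapshot("scene");p=sense()["tool_pos"];print(p,sense()["ft_force"])
w=snapshot("wrist");w["frame"]=np.clip(w["frame"].astype(float)*1.6,0,255).astype(np.uint8)
b=(449.4,-5.3,52)
overlay(w,[(b,13.5,(0,255,0)),((p[0],p[1],p[2]-37.6),8,(255,0,0)),((p[0],p[1],p[2]-13.6),20,(255,0,0))],270,160,110,100,7,"o17.png")
s["frame"]=np.clip(s["frame"].astype(float)*1.6,0,255).astype(np.uint8)
overlay(s,[(b,13.5,(0,255,0)),((p[0],p[1],p[2]-13.6),20,(255,0,0))],285,170,50,50,12,"os17.png")
E
```

```text
time: 20.4
tool_pos: [450.1, -5.2, 96.4]
tcp_rot: [-180.0, 0.1, -180.0]
ft_force: [-0.7, 0.4, -2.1]
finger_gap: 38.2
[450.11807764  -5.19089846  96.43915665] [ 1.58780455 -0.05742016 -1.13537267]
```

View pics/o17.png

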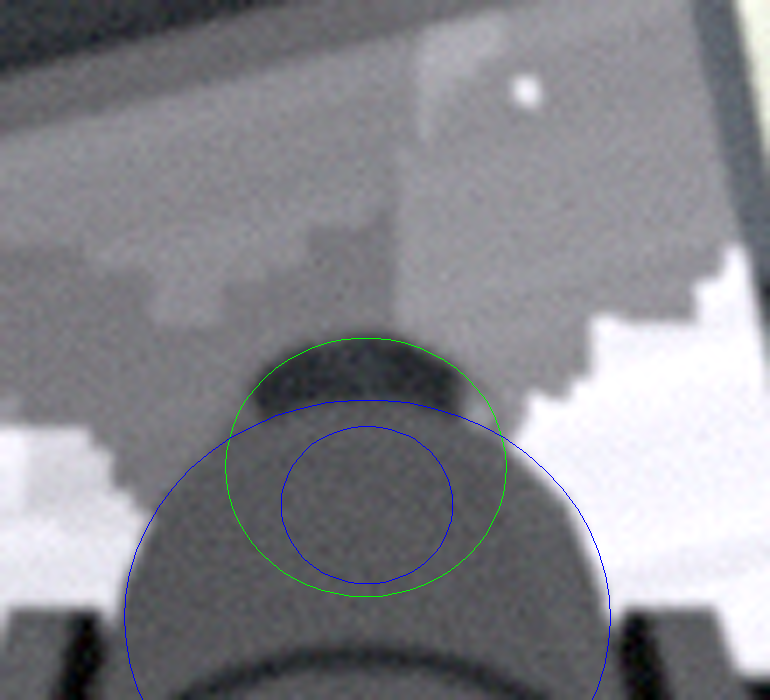

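View pics/os17.png

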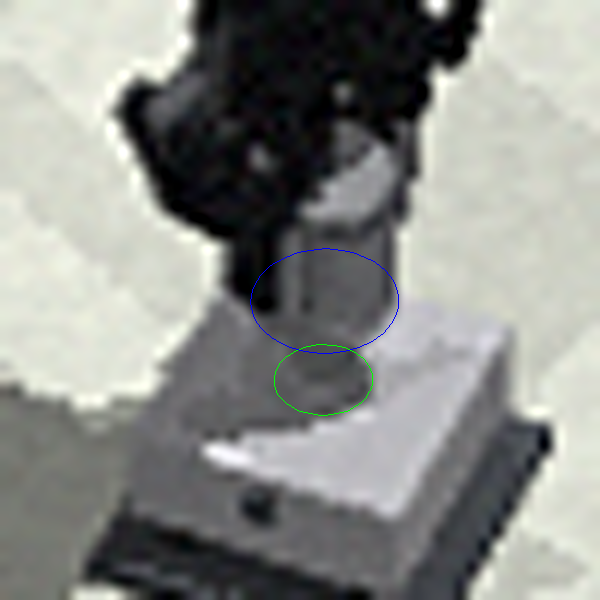

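```bash
python3 -m creep '{"translation":[[0.7,0,3],[0,0,4],[0,0,4],[0,0,3],[0,0,2],[0,0,0],[0,0,0],[0,0,0]],"rotation":[[0,0,0],[0,0,0],[0,0,0],[0,0,0],[0,0,0],[0,0,0],[0,0,0],[0,0,0]],"claw":[30,30,30,30,30,30,30,30]}'
python3 - <<'E'
from h import *
s=snapshot("scene");p=sense()["tool_pos"];print(p,sense()["ft_force"],sense()["wrist_torque"])
w=snapshot("wrist");print(sense()["ft_force"],sense()["wrist_torque"]);w["frame"]=np.clip(w["frame"].astype(float)*1.6,0,255).astype(np.uint8)
b=(449.4,-5.3,52)
overlay(w,[(b,13.5,(0,255,0)),((p[0],p[1],p[2]-13.6),20,(255,0,0))],270,160,110,100,7,"o18.png")
E
```

```text
time: 21.3
tool_pos: [449.0, -5.2, 80.0]
tcp_rot: [-180.0, 0.0, -180.0]
ft_force: [-0.4, -0.0, -2.4]
finger_gap: 38.3
[449.02896825  -5.16117406  79.97735604] [ 0.77182661  0.14431099 -1.94858702] [-0.01141457  0.01454295 -0.00312752]
[ 0.05365491 -0.02398578 -0.95557193] [ 0.01220051 -0.02129165 -0.02254161]
```

View pics/o18.png

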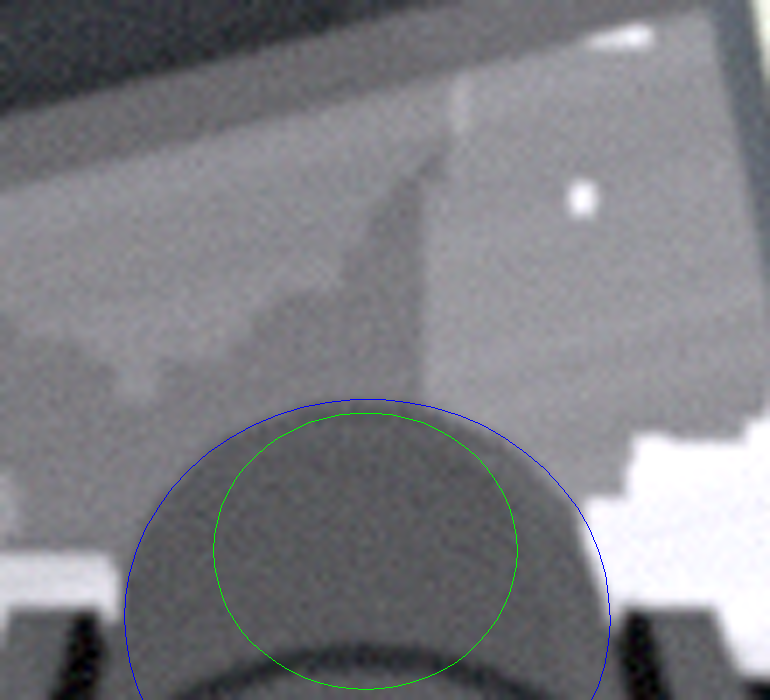

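No side force, and the tip is in the bore. Continuing in small steps.

```bash
python3 -m creep '{"translation":[[0,0,1],[0,0,1],[0,0,1],[0,0,1],[0,0,0]],"rotation":[[0,0,0],[0,0,0],[0,0,0],[0,0,0],[0,0,0]],"claw":[30,30,30,30,30]}'
python3 -m creep '{"translation":[[0,0,1],[0,0,1],[0,0,1],[0,0,0]],"rotation":[[0,0,0],[0,0,0],[0,0,0],[0,0,0]],"claw":[30,30,30,30]}'
```

```text
time: 21.9
tool_pos: [448.8, -5.1, 75.6]
tcp_rot: [180.0, -0.0, -180.0]
ft_force: [-0.2, -0.3, -1.1]
finger_gap: 37.7
time: 22.3
tool_pos: [449.3, -5.3, 73.1]
tcp_rot: [-180.0, 0.0, -180.0]
ft_force: [0.2, -0.6, 0.7]
finger_gap: 38.2
```

```bash
python3 -m creep '{"translation":[[0,0,1],[0,0,1],[0,0,0]],"rotation":[[0,0,0],[0,0,0],[0,0,0]],"claw":[30,30,30]}'
python3 -m creep '{"translation":[[0,0,1],[0,0,1],[0,0,0]],"rotation":[[0,0,0],[0,0,0],[0,0,0]],"claw":[30,30,30]}'
python3 -m creep '{"translation":[[0,0,1],[0,0,1],[0,0,0]],"rotation":[[0,0,0],[0,0,0],[0,0,0]],"claw":[30,30,30]}'
python3 - <<'E'
from h import *
s=snapshot("scene");s["frame"]=np.clip(s["frame"].astype(float)*1.6,0,255).astype(np.uint8);crop(s,285,170,50,50,12,"s19.png")
print(sense()["tool_pos"],sense()["ft_force"])
E
```

```text
time: 22.6
tool_pos: [449.4, -5.2, 71.2]
tcp_rot: [-180.0, 0.1, -180.0]
ft_force: [0.6, -0.1, 5.9]
finger_gap: 38.1
time: 22.9
tool_pos: [449.4, -5.2, 69.4]
tcp_rot: [-180.0, 0.1, -180.0]
ft_force: [0.4, -0.4, 6.6]
finger_gap: 37.9
time: 23.2
tool_pos: [448.8, -5.1, 66.6]
tcp_rot: [180.0, -0.0, -180.0]
ft_force: [0.9, -0.8, 2.7]
finger_gap: 38.0
[448.59462315  -5.06118328  66.55606026] [ 0.24138444 -0.2143315   1.65736017]
```

View pics/s19.png

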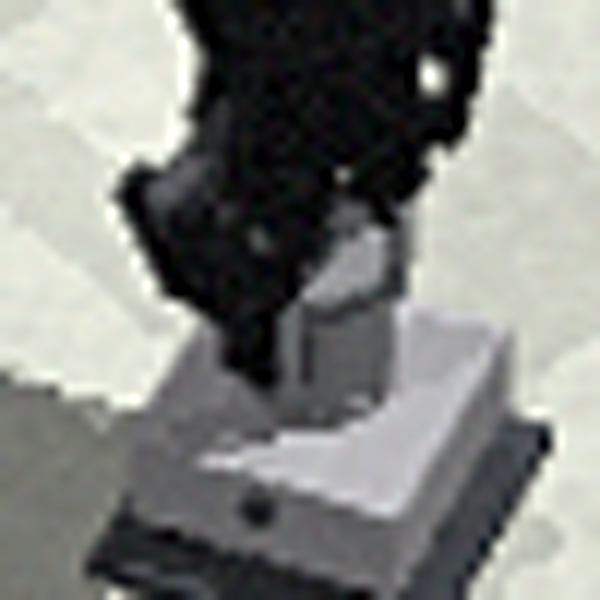

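```bash
for i in 1; do python3 -m creep '{"translation":[[0,0,1],[0,0,0.5],[0,0,0]],"rotation":[[0,0,0],[0,0,0],[0,0,0]],"claw":[30,30,30]}'; done
python3 -m creep '{"translation":[[0,0,1],[0,0,0],[0,0,0]],"rotation":[[0,0,0],[0,0,0],[0,0,0]],"claw":[30,30,30]}'
```

```text
time: 23.55
tool_pos: [448.7, -5.1, 65.3]
tcp_rot: [180.0, -0.0, -180.0]
ft_force: [-0.6, -0.2, 5.1]
finger_gap: 38.0
time: 23.85
tool_pos: [448.9, -5.1, 64.4]
tcp_rot: [-180.0, 0.0, -180.0]
ft_force: [-0.4, -0.0, 4.7]
finger_gap: 37.9
```

```bash
python3 -m creep '{"translation":[[0,0,1],[0,0,0],[0,0,0]],"rotation":[[0,0,0],[0,0,0],[0,0,0]],"claw":[30,30,30]}'
python3 -m creep '{"translation":[[0,0,1],[0,0,0],[0,0,0]],"rotation":[[0,0,0],[0,0,0],[0,0,0]],"claw":[30,30,30]}'
```

```text
time: 24.15
tool_pos: [448.9, -5.1, 63.6]
tcp_rot: [-180.0, -0.0, -180.0]
ft_force: [-2.0, 0.2, 6.8]
finger_gap: 37.9
time: 24.45
tool_pos: [449.0, -5.2, 62.9]
tcp_rot: [-180.0, -0.0, -180.0]
ft_force: [-3.0, 0.2, 10.1]
finger_gap: 37.8
```

```bash
python3 -m creep '{"translation":[[0.4,0,0.5],[0,0,0.3],[0,0,0]],"rotation":[[0,0,0],[0,0,0],[0,0,0]],"claw":[30,30,30]}'
python3 -m creep '{"translation":[[0,0,0.5],[0,0,0],[0,0,0]],"rotation":[[0,0,0],[0,0,0],[0,0,0]],"claw":[30,30,30]}'
python3 - <<'E'
from h import *
s=snapshot("scene");s["frame"]=np.clip(s["frame"].astype(float)*1.6,0,255).astype(np.uint8);crop(s,285,170,50,50,12,"s20.png")
print(sense()["tool_pos"],sense()["ft_force"])
w=snapshot("wrist");w["frame"]=np.clip(w["frame"].astype(float)*1.6,0,255).astype(np.uint8);crop(w,240,150,160,120,5,"w20.png")
print(sense()["tool_pos"],sense()["ft_force"])
E
```

```text
time: 24.75
tool_pos: [448.9, -5.1, 62.4]
tcp_rot: [-180.0, 0.0, -180.0]
ft_force: [-3.0, 1.0, 11.8]
finger_gap: 38.0
time: 25.05
tool_pos: [448.9, -5.2, 62.0]
tcp_rot: [-180.0, 0.0, -180.0]
ft_force: [-2.4, 0.7, 12.7]
finger_gap: 37.9
[448.98286525  -5.13544004  62.0369515 ] [-3.14896822  0.92903553 12.9340892 ]
[448.93692241  -5.14126453  62.00867222] [-4.29777821  1.1946214  12.41834583]
```

View pics/s20.png

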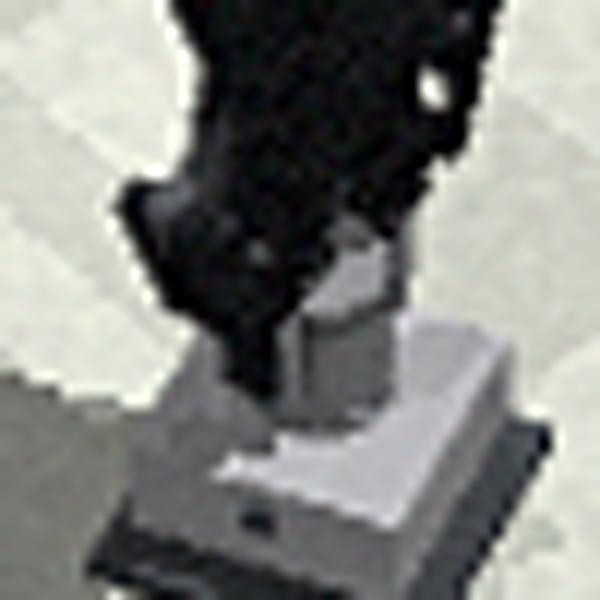

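View pics/w20.png

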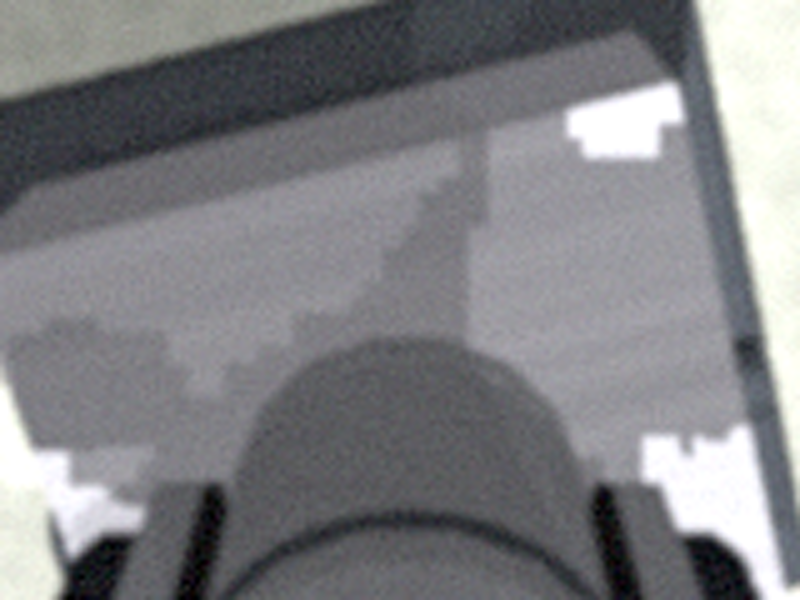

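```bash
python3 -m creep '{"translation":[[0.3,0,0.8],[0,0,0],[0,0,0]],"rotation":[[0,0,0],[0,0,0],[0,0,0]],"claw":[30,30,30]}'
python3 -m creep '{"translation":[[0,0,0.7],[0,0,0],[0,0,0]],"rotation":[[0,0,0],[0,0,0],[0,0,0]],"claw":[30,30,30]}'
python3 -m creep '{"translation":[[0,0,0.3],[0,0,0],[0,0,0]],"rotation":[[0,0,0],[0,0,0],[0,0,0]],"claw":[30,30,30]}'
```

```text
time: 25.45
tool_pos: [448.9, -5.1, 61.5]
tcp_rot: [-180.0, 0.1, -180.0]
ft_force: [-4.1, 0.8, 14.3]
finger_gap: 37.8
time: 25.75
tool_pos: [448.9, -5.1, 60.9]
tcp_rot: [-180.0, 0.1, -180.0]
ft_force: [-4.0, 0.5, 15.8]
finger_gap: 37.8
time: 26.05
tool_pos: [449.0, -5.1, 60.7]
tcp_rot: [-180.0, 0.1, -180.0]
ft_force: [-5.1, 1.1, 17.5]
finger_gap: 38.2
```

```bash
python3 -m creep '{"translation":[[0,0,-1],[0,0,-1],[0,0,-1],[0,0,0],[0,0,0]],"rotation":[[0,0,0],[0,0,0],[0,0,0],[0,0,0],[0,0,0]],"claw":[30,30,30,30,30]}'
python3 -m creep '{"translation":[[0,0,0],[0,0,0],[0,0,0],[0,0,0],[0,0,0],[0,0,0]],"rotation":[[0,0,0],[0,0,0],[0,0,0],[0,0,0],[0,0,0],[0,0,0]],"claw":[42,50,70,85,85,85]}'
python3 -m creep '{"translation":[[0,0,-10],[0,0,-30],[0,0,-40],[0,0,-30],[0,0,0],[0,0,0],[0,0,0]],"rotation":[[0,0,0],[0,0,0],[0,0,0],[0,0,0],[0,0,0],[0,0,0],[0,0,0]],"claw":[85,85,85,85,85,85,85]}'
python3 - <<'E'
from h import *
import pickle
w=snapshot("wrist");w["frame"]=np.clip(w["frame"].astype(float)*1.3,0,255).astype(np.uint8)
s=snapshot("scene");s["frame"]=np.clip(s["frame"].astype(float)*1.5,0,255).astype(np.uint8)
pickle.dump((w,s),open("p21.pkl","wb"))
print(sense()["tool_pos"],sense()["ft_force"])
c=(449.4,-5.3)
overlay(w,[((*c,52),20,(0,255,0)),((*c,102),20,(0,0,255))],230,100,190,150,4,"o21.png")
overlay(s,[((*c,52),20,(0,255,0)),((*c,102),20,(0,0,255))],285,165,55,60,10,"os21.png")
E
```

```text
time: 26.55
tool_pos: [448.9, -5.1, 63.1]
tcp_rot: [-180.0, 0.1, -180.0]
ft_force: [-1.0, 1.3, 9.4]
finger_gap: 37.9
time: 27.15
tool_pos: [448.1, -5.2, 62.1]
tcp_rot: [180.0, -0.0, -180.0]
ft_force: [-0.3, 0.3, 1.5]
finger_gap: 85.2
time: 27.85
tool_pos: [447.5, -5.1, 171.4]
tcp_rot: [180.0, -0.1, -180.0]
ft_force: [-0.3, -0.8, -0.6]
finger_gap: 84.8
[447.22521593  -5.059934   170.84873953] [-0.06834283  0.07565183 -0.30322423]
```

View pics/o21.png

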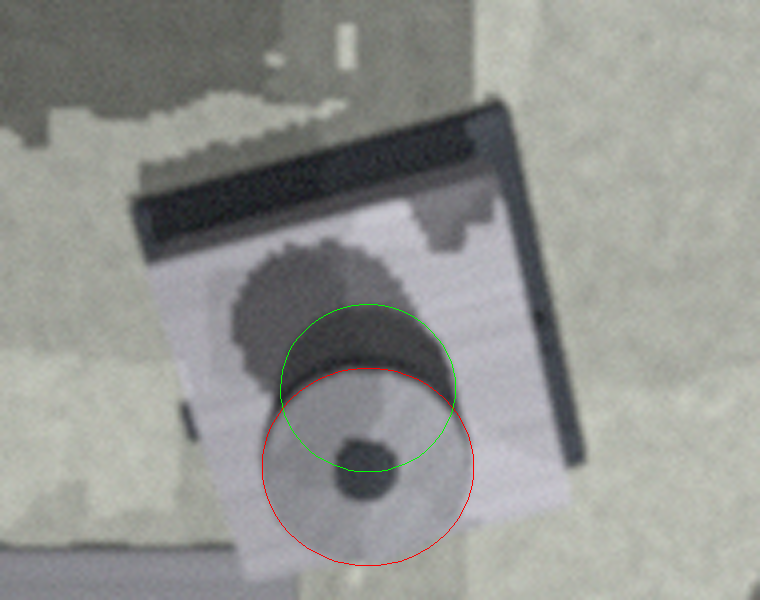

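View pics/os21.png

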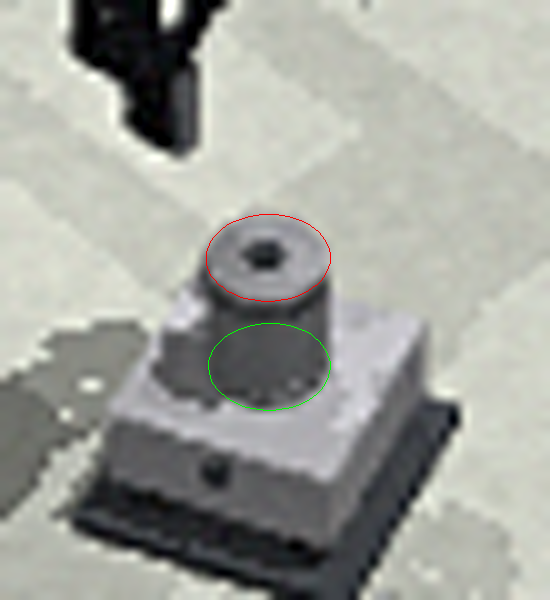

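The overlay puts the cartridge top at about 102 mm. The cameras can't resolve 1 mm of flushness here, so I'll check it by touching the top gently with closed fingers.

```bash
python3 -m creep '{"translation":[[-1.5,0,0],[0,0,20],[0,0,20],[0,0,12],[0,0,6],[0,0,2],[0,0,0],[0,0,0],[0,0,0]],"rotation":[[0,0,0],[0,0,0],[0,0,0],[0,0,0],[0,0,0],[0,0,0],[0,0,0],[0,0,0],[0,0,0]],"claw":[0,0,0,0,0,0,0,0,0]}' 30
python3 - <<'E'
from h import *
w=snapshot("wrist");cv2.imwrite("pics/w22.png",w["frame"][:,:,::-1]);print(sense()["tool_pos"],sense()["ft_force"])
s=snapshot("scene");crop(s,285,150,55,70,8,"s22.png")
E
```

```text
time: 28.85
tool_pos: [450.3, -5.2, 113.0]
tcp_rot: [-180.0, 0.1, -180.0]
ft_force: [-0.2, 0.2, -0.7]
finger_gap: 0.2
[450.19733892  -5.22021807 112.92659584] [-0.03416502  0.61718437  0.19058612]
```

View pics/w22.png

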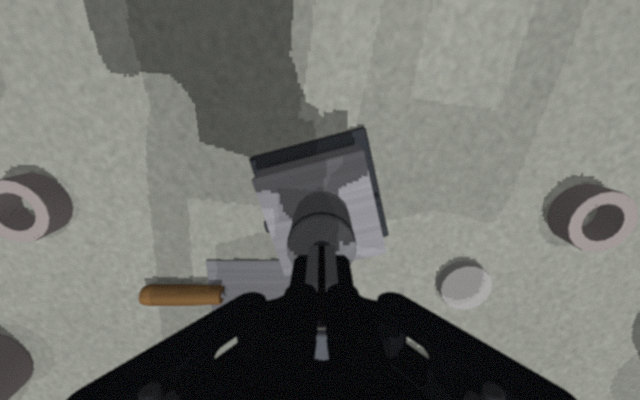

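View pics/s22.png

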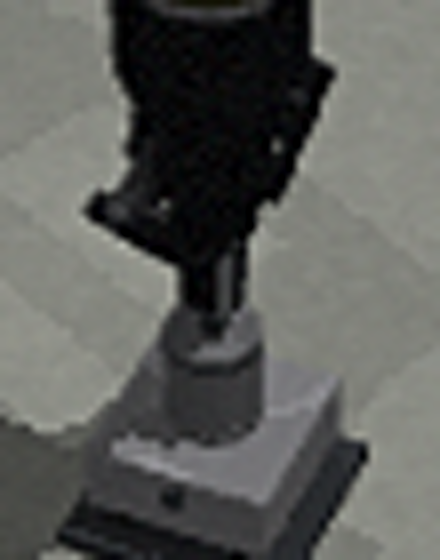

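```bash
python3 -m creep '{"translation":[[0,0,3],[0,0,3],[0,0,2],[0,0,0],[0,0,0]],"rotation":[[0,0,0],[0,0,0],[0,0,0],[0,0,0],[0,0,0]],"claw":[0,0,0,0,0]}'
python3 -m creep '{"translation":[[0,0,1],[0,0,0],[0,0,0]],"rotation":[[0,0,0],[0,0,0],[0,0,0]],"claw":[0,0,0]}'
python3 -m creep '{"translation":[[0,0,1],[0,0,0],[0,0,0]],"rotation":[[0,0,0],[0,0,0],[0,0,0]],"claw":[0,0,0]}'
python3 -m creep '{"translation":[[0,0,1],[0,0,0],[0,0,0]],"rotation":[[0,0,0],[0,0,0],[0,0,0]],"claw":[0,0,0]}'
```

```text
time: 29.45
tool_pos: [449.6, -5.1, 104.0]
tcp_rot: [180.0, -0.0, -180.0]
ft_force: [-1.0, -0.8, 0.5]
finger_gap: -0.1
time: 29.75
tool_pos: [449.7, -5.2, 103.2]
tcp_rot: [180.0, 0.0, -180.0]
ft_force: [0.3, 0.4, 0.8]
finger_gap: -0.2
time: 30.05
tool_pos: [449.7, -5.2, 102.3]
tcp_rot: [-180.0, 0.0, -180.0]
ft_force: [0.5, -0.7, 0.2]
finger_gap: 0.3
time: 30.35
tool_pos: [449.8, -5.2, 101.4]
tcp_rot: [-180.0, 0.0, -180.0]
ft_force: [-0.4, 0.7, 2.6]
finger_gap: 0.1
```

```bash
python3 -m creep '{"translation":[[0,0,1],[0,0,1],[0,0,0],[0,0,0]],"rotation":[[0,0,0],[0,0,0],[0,0,0],[0,0,0]],"claw":[0,0,0,0]}'
python3 -m creep '{"translation":[[0,0,1],[0,0,1],[0,0,0],[0,0,0]],"rotation":[[0,0,0],[0,0,0],[0,0,0],[0,0,0]],"claw":[0,0,0,0]}'
```

```text
time: 30.75
tool_pos: [449.9, -5.1, 99.8]
tcp_rot: [-180.0, 0.0, -180.0]
ft_force: [-3.8, 0.9, 8.0]
finger_gap: 0.0
time: 31.15
tool_pos: [450.1, -5.1, 98.3]
tcp_rot: [-180.0, 0.0, -180.0]
ft_force: [-5.3, 1.8, 12.6]
finger_gap: 0.1
```

The force and height fit the flush model: the top is at 98.3 mm under 12.6 N, where 98.7 is expected. Backing off and doing the final checks.

```bash
python3 -m creep '{"translation":[[0,0,-2],[0,0,-4],[0,0,-20],[0,0,-40],[15,0,-40],[25,0,-30],[25,0,0],[10,0,0],[0,0,0],[0,0,0]],"rotation":[[0,0,0],[0,0,0],[0,0,0],[0,0,0],[0,0,0],[0,0,0],[0,0,0],[0,0,0],[0,0,0],[0,0,0]],"claw":[0,0,0,0,0,0,0,0,0,0]}'
python3 -m creep '{"translation":[[0,0,0],[0,0,0],[0,0,0],[0,0,0],[0,0,0]],"rotation":[[0,0,0],[0,0,0],[0,0,0],[0,0,0],[0,0,0]],"claw":[0,0,0,0,0]}'
python3 - <<'E'
from h import *
import pickle
w=snapshot("wrist");s=snapshot("scene");t=snapshot("top");print(sense()["tool_pos"],sense()["ft_force"])
for q in(w,s,t): q["frame"]=np.clip(q["frame"].astype(float)*1.4,0,255).astype(np.uint8)
cv2.imwrite("pics/t23.png",t["frame"][:,:,::-1])
c=(449.4,-5.3);l=(654.9,97.5)
overlay(w,[((*c,52),20,(0,255,0)),((*c,102),20,(0,0,255))],180,150,260,200,3,"o23.png")
overlay(s,[((*c,52),20,(0,255,0)),((*c,102),20,(0,0,255)),((*l,45),27,(0,255,0)),((*l,95),20,(0,0,255))],285,160,120,115,6,"os23.png")
E
```

```text
time: 32.15
tool_pos: [374.9, -5.2, 233.0]
tcp_rot: [-180.0, 0.0, -180.0]
ft_force: [0.0, -0.2, -0.4]
finger_gap: 0.1
time: 32.65
tool_pos: [374.7, -5.2, 233.1]
tcp_rot: [180.0, -0.0, -180.0]
ft_force: [0.5, -0.1, 0.2]
finger_gap: 0.4
[374.67358389  -5.15737289 233.15367789] [ 0.16694187  0.4923468  -0.08705935]
```

View pics/o23.png

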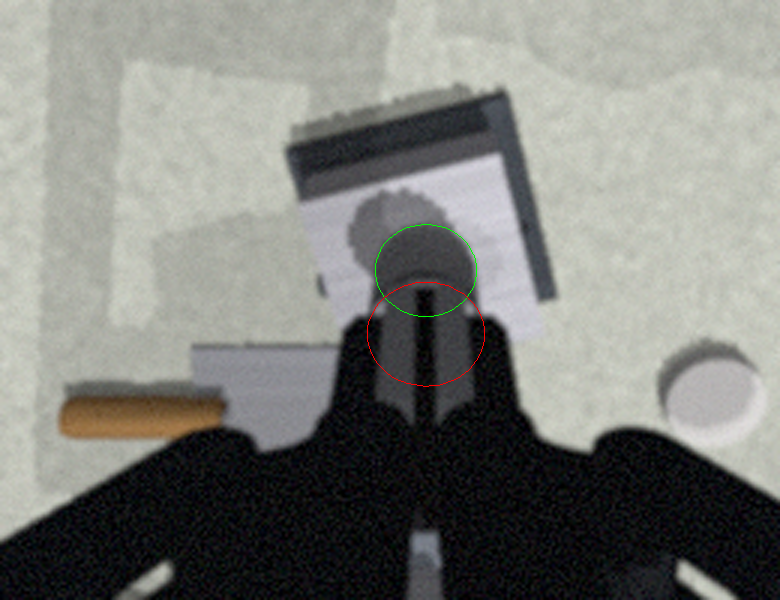

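View pics/os23.png

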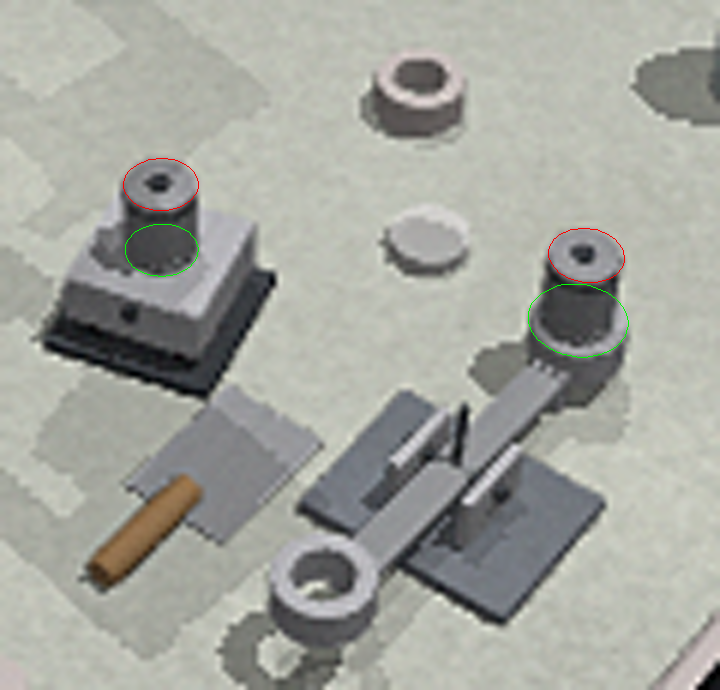

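View pics/t23.png

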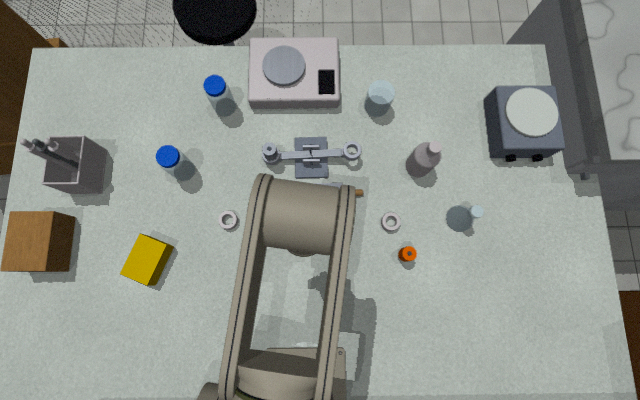

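```bash
python3 -c "
from bench import *
print(hand_in())"
```

```text
the job is handed in; nothing more can be done
None
```

I weighed both cartridges, pressed the heavier one home in the spring holder, and handed the job in at about 33 s. `hand_in()` gave no verdict, so what follows is my own checking.

- **Weighing:** I hung one cartridge in each cup and let go of both. The right cup dropped to its stop, so the right-hand cartridge (the one from the −y stand) is the heavier.
- **Holder:** I pressed the heavier one in with about 19 N, estimated from the wrist force plus its weight. A gentle touch on top afterwards met it at about 101.5–102 mm, where a flush fit gives 102. The force then rose about 3.1 N/mm, as expected if only the block is yielding. The camera overlays show it upright and centred, but they cannot resolve 1 mm, so the flush fit rests on the touch and force readings.
- **Lighter one:** it still hangs in the left cup, which is down on its stop. In the final pictures the other things and the orange look-alike appear unmoved, and the robot is clear of everything.

Two readings were less than clean:
- **Wrong-way move:** after releasing the first cartridge I typed one move the wrong way, so the open fingers went 20 mm down beside the left cup. The force read about 0 N and nothing moved.
- **Side force:** I saw a side force of 3–5 N during the pressing and again during the touch check. It was gone once I let go.

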